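# Weld one relay module at the bench spot welder

### The job

Make one weld on the green relay module: first set the red-handled power lever level with the yellow job pointer, then lay the module flat in the welder's brass-lipped nest with its copper strip towards the hinge of the weld arm, so that the strip lies under the electrode. Then pull the weld arm all the way down onto the strip, hold it there for a full second and raise it upright again, and only then bring the power lever all the way back towards the robot to idle. Leave the module in the nest and do not disturb the pointer or the carton, bottle and jar standing around.

Things in the scene. Friction and masses are not known exactly. Their poses are not given: they have to be found in the camera images.
- power_lever (a joint): angle (rad) of the power lever, a steel lever with a red cross grip, on the blue control box (170 x 130 x 70 mm high). 0 = idle stop, leaning 0.8 rad from vertical towards the box's front (-x of point power_hinge); 0.8 = upright; 1.6 = rear stop, leaning 0.8 rad to +x. It stays where it is left (about 1.3 N at the grip moves it)
- power_hinge (a point): pivot of the power lever, 82 mm above the bench and over the centre of the blue box; axes of the box: x from its front to its rear, y along the hinge axis, z up
- power_grip (a point): centre of the power lever's red grip, a cylinder 44 mm long along the hinge axis (y) and 26 mm in diameter, 110 mm from the pivot; its axes turn with the lever. Can be pinched on its two flat ends from above, and turns between the fingers
- job_pointer (a joint): angle (rad) of the yellow job pointer, on the same scale, zero and hinge line as the power lever: the lever is set when the two angles are equal
- pointer_tip (a point): tip of the yellow pointer, a flat bar 60 mm long, 14 mm wide and 10 mm thick, 58 mm from the hinge line and 43 mm to the +y side of the lever; its axes turn with the pointer. Stiff; it must stay as it is
- module: loose green relay module, a block 120 (x) x 46 (y) x 36 (z) mm, about 0.2 kg; origin at the centre of its underside; a copper strip lies on its top at the +x end, a white patch nearer the -x end
- strip (a point): middle of the module's copper strip, on its top face, 40 mm from the centre towards +x
- nest (a point): centre of the nest's floor on the welder, 30 mm above the bench; x points to the weld arm's hinge, y along the hinge axis, z up. Brass lips 6 mm high bound a space of 128 x 54 mm: one across each end and 28 mm at each end of the long sides, whose middle 72 mm are open for fingers. The base plate, 300 x 120 mm, runs from 115 mm before (-x) to 185 mm behind this point
- weld_spot (a point): point where the middle of the strip belongs, 40 mm to +x of the nest's centre and 36 mm above its floor
- weld_hinge (a point): hinge of the weld arm, 110 mm to +x of the nest's centre and 66 mm above its floor; hinge axis along y of the nest
- weld_arm (a joint): angle (rad) of the weld arm, a brass bar with a black cross grip: 0 = fully down (stop), level and pointing to -x of the nest; grows as it rises, 1.57 = upright, 1.65 = upper stop. Stays where left (3 N at the grip moves it). Its sprung electrode, 70 mm from the hinge, tip 44 mm below the bar's axis, meets a module in the nest at about 0.2 rad, then gives way (4 N) to the stop
- weld_grip (a point): centre of the weld arm's black grip, a cylinder 44 mm long along the hinge axis (y) and 26 mm in diameter, 190 mm from the hinge. Can be pinched on its two flat ends from above, and turns between the fingers
- carton: open cardboard tray 100 x 140 x 40 mm, bystander; origin at the centre of its underside
- bottle: white bottle with red cap, 52 mm in diameter, 130 mm high, bystander; origin at the centre of its underside
- jar: clear jar with white lid, 64 mm in diameter, 75 mm high, bystander; origin at the centre of its underside
- electrode: the weld arm's copper electrode, a rod 12 mm in diameter with its spring; the origin and axes are those of the weld arm: origin on the hinge, z along the rod away from its tip, -x along the arm to the grip
Things that resemble listed ones, but are neither listed nor needed, are in the scene too. What is shaped like the module but purple is not meant. There is more than one size of the part that bears power_lever; the job needs the larger.

How it is judged:
By the outcome, as a careful person would: the job done as asked, in the order asked, and still so for the second after the job is handed in, with the robot touching nothing.
It also fails if it takes over 72 s, if anything falls off the work surface, if the arm or the gripper's body presses on something with over 40 N, if the wrist force passes 120 N, or if a joint passes its speed limit or range.

### The arm

A 7-joint arm with a two-finger parallel gripper is mounted at the origin on the work surface. World frame = base frame: x ahead of the robot, y to its left, z up, the work surface at z = 0. Lengths are in mm, angles in rad, forces in N, time in s.
With the tool pointing down it reaches from about 425 to 825 mm from the base axis. Payload 3.6 kg.
Tool frame: the origin (TCP) lies on the mounting face of the last link; the fingertips stand 186 mm ahead of it and the grasp point (between the pads) lies ctrl.pinch_z ahead of it (ctrl.pinch_z is the distance from the TCP to the grasp point, in mm); z points along the fingers, y is the line along which they close (so a half turn about z gives the same grasp; the last joint's range is limited). The gripper opens to 93 mm and grips with 3 to 60 N. Pads are 15 mm wide; open, the fingers measure 128 mm over their backs; the gripper's body (75 mm by 188 mm) begins 65 mm behind the grasp point.
Start: joints at [-1.343, 0.615, -0.013, 1.423, 0.008, 1.103, -0.04], TCP at [163.181, 629.164, 404.74] pointing down, gripper open.
Joint ranges: [-3.12, 3.12], [-0.3, 2.06], [-1.34, 1.32], [0.26, 2.42], [-1.36, 4.5], [0.01, 1.98], [-2.84, 2.84]. Speed limits (rad/s): [2.79, 2.79, 3.14, 3.14, 3.14, 3.14, 3.14].

### API

Orientations are given as [roll, pitch, yaw] about the fixed x, y, z axes, in that order (R = Rz(yaw) Ry(pitch) Rx(roll)).
In Python, from plant import ctrl gives the robot as it stands.
- The arm moves only by the tool servo_tool, never from a script. Its argument "steps" is a list of rows, each a list of 7 numbers: the opening, from -1 (shut) to 1 (fully open), then the shift along the tool's x, y, z in cm, then the turn, a rotation vector about the tool's x, y, z in degrees. In form: [[grip, x, y, z, ax, ay, az], ...]. A call has 1 to 8 rows; each row shifts and turns the commanded pose from where the row before left it, along the tool's axes as they then stand; what a row does not reach is not made up. A row lasts 1/12 s, in which the tool goes at most 41.7 mm and 7.16 degrees, less where a joint would pass 70% of its speed; a pose out of reach is approached as far as the arm can. A call with a gripper value outside its range is refused whole. The fingers move at their own pace and stop on an object; "newtons" is the grip in N (left out, the last holds). Time passes only in rows, so rows that do not move let the fingers close. It gives the time, the measured TCP pose, the force, the opening and the grip force at its end, in the units of the state.
- ctrl.observe(): the state, without advancing time (a new reading comes with each control period).
- ctrl.capture(name): name is "scene" or "top" or "wrist"; returns (picture, depth): 480x640x3 uint8, blue, green, red; 480x640 float32, mm along the optical axis (not along the pixel's ray), 0 where there is no reading.
- ctrl.camera_params(name): a dict with "camera_matrix" (3x3 intrinsics, pixels), "dist" ([k1, k2, p1, p2, k3] as OpenCV has them; the pictures are not rectified), "cam_to_world" (4x4, takes a point from camera to world coordinates); the wrist camera has in their place "tool_from_camera" (4x4, takes a point from camera to tool coordinates, whose origin is the TCP and whose axes are the flange's). Camera axes: x right, y up, looking along -z (the intrinsics and any distortion apply to the point x, -y, -z); pixel columns grow to the right and rows downward; lengths in mm; the calibration is good to about 2 mm. A picture is of the moment at which its call begins: read the wrist's pose just before it. camera_params takes no time and is no camera call.
- ctrl.close_job(): hands the job in; it is judged then, once.
The state is a dict: "time": time; "q": joint angles; "joint_velocities": joint speeds; "effort": joint torques, N m; "tool_pos": TCP position; "tcp_rot": TCP orientation; "force": force on the tool from outside, world axes, zero at the start; "torque": the same for the moment, N m; "gripper_width": opening from 0.0 (shut) to 1.0 (fully open); "grip_force": force on a finger pad.
Only numpy, scipy, OpenCV 4.12 (cv2) and the standard library are available. Lean on these libraries where they do the work, as an engineer would, in place of code of your own. Each camera call takes 0.05 s, during which the arm holds its last target. There are 200 camera calls.

## Working session

There is one attempt and no reset: what is moved stays moved. The work goes in short steps, Python scripts to look and compute and a tool call to move; the robot and the scene stay as the last step left them, time stands still between calls to the robot, and variables do not carry over. Pictures are saved under pics/ and viewed, at most 10 in all, crops included, and the job is handed in when it is done.

Besides the shell and the picture viewer there is one more tool, called after "Request:" by a JSON object that holds its "api" and its "payload". servo_tool: Moves the arm, as the interface text tells. Its arguments: {"type":"object","properties":{"steps":{"type":"array","items":{"type":"array","items":{"type":"number"}}},"newtons":{"type":"number"}},"required":["steps"]}

```bash
mkdir -p pics; ls
cat > h.py <<'E'
import numpy as np, cv2, json
from plant import ctrl
from scipy.spatial.transform import Rotation as R
def cap(n,f):
    s=ctrl.observe(); im,d=ctrl.capture(n); cv2.imwrite(f'pics/{f}.png',im); p=ctrl.camera_params(n)
    K=np.array(p['camera_matrix']);D=np.array(p['dist'])
    if n=='wrist':
        T=np.eye(4);T[:3,:3]=R.from_euler('xyz',s['tcp_rot']).as_matrix();T[:3,3]=s['tool_pos'];T=T@np.array(p['tool_from_camera'])
    else: T=np.array(p['cam_to_world'])
    np.savez(f'pics/{f}.npz',d=d,K=K,D=D,T=T); return im
def ld(f): return np.load(f'pics/{f}.npz')
def pt(f,u,v,z=None):
    """world point at pixel, by depth (median 3x3) or on plane z"""
    c=ld(f); n=cv2.undistortPoints(np.array([[[u,v]]],float),c['K'],c['D'])[0,0]
    r=np.array([n[0],-n[1],-1]);T=c['T']
    if z is None:
        w=c['d'][int(v)-1:int(v)+2,int(u)-1:int(u)+2];w=w[w>0]
        k=np.median(w) if len(w) else np.nan
    else: k=(z-T[2,3])/(T[:3,:3]@r)[2]
    return (T@np.append(r*k,1))[:3].round(1)
def px(f,P):
    c=ld(f);q=np.linalg.inv(c['T'])@np.append(P,1)
    return cv2.projectPoints(np.array([[q[0],-q[1],-q[2]]]),np.zeros(3),np.zeros(3),c['K'],c['D'])[0].ravel().round(1)
E
python3 - <<'E'
from h import *
for n in ['scene','top']: cap(n,n+'1'); print(ld(n+'1')['T'].round(2))
print(ctrl.observe(),ctrl.pinch_z)
print(ctrl.camera_params('wrist')['tool_from_camera'])
E
```

```text
pics
[[ 8.60000e-01 -4.30000e-01  2.90000e-01  1.00953e+03]
 [ 5.20000e-01  7.10000e-01 -4.80000e-01 -7.20970e+02]
 [-0.00000e+00  5.70000e-01  8.20000e-01  1.41539e+03]
 [ 0.00000e+00  0.00000e+00  0.00000e+00  1.00000e+00]]
[[ 3.00000e-02  9.80000e-01 -2.00000e-01  3.20160e+02]
 [-1.00000e+00  3.00000e-02 -1.00000e-02  3.25500e+01]
 [-0.00000e+00  2.00000e-01  9.80000e-01  1.28449e+03]
 [ 0.00000e+00  0.00000e+00  0.00000e+00  1.00000e+00]]
{'time': 0.1, 'q': array([-1.34350738,  0.61578276, -0.01264915,  1.42469456,  0.00813345,
        1.10340624, -0.04041897]), 'joint_velocities': array([-0.00060988, -0.00223224,  0.00018355, -0.00402542, -0.00204792,
        0.0006491 , -0.00132966]), 'effort': array([ 1.35675062e-03, -4.60044837e+01,  2.10058498e-01, -1.66244012e+01,
       -6.11852738e-02,  1.69837056e-02,  9.75415469e-05]), 'tool_pos': array([163.1013675 , 628.91764858, 403.7368726 ]), 'tcp_rot': array([-3.13935270e+00,  3.74275241e-05,  2.88789170e+00]), 'force': array([-0.17019754, -0.51862952,  0.16284686]), 'torque': array([-0.00812362,  0.0104667 ,  0.01330808]), 'grip_force': 0.0, 'gripper_width': 1.0030027429160027} 167.3
[[ 1.93074445e-05  9.65780600e-01  2.59360429e-01  7.10353228e+01]
 [ 9.99999988e-01  2.06913406e-05 -1.51490880e-04  1.40166089e+00]
 [-1.51673468e-04  2.59360429e-01 -9.65780588e-01  1.95668971e+01]
 [ 0.00000000e+00  0.00000000e+00  0.00000000e+00  1.00000000e+00]]
```

View pics/scene1.png

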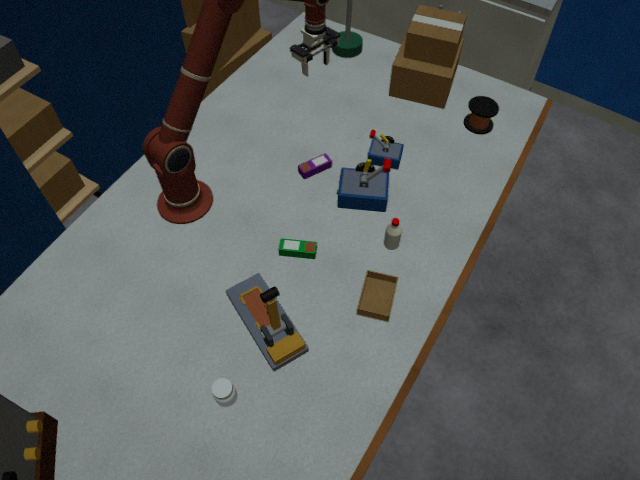

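View pics/top1.png

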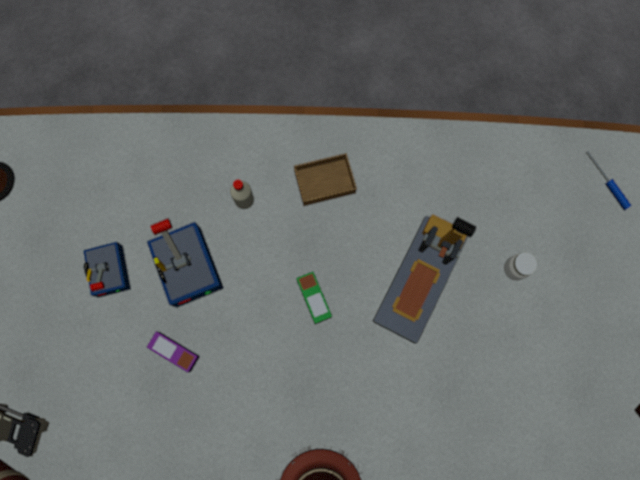

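Candidates (top image): module – green (314,298) vs purple (173,351), so I choose green. Control box – large (185,263) vs small (106,268), so I choose large. The welder is at (420,280), the bottle at (241,193), the carton at (325,180) and the jar at (521,265). Next is a close crop of all three chosen things.

Run:
```python
from h import *
t=cv2.imread('pics/top1.png');s=cv2.imread('pics/scene1.png')
def c(im,x,y,w,h): return cv2.resize(im[y:y+h,x:x+w],(400,300),interpolation=cv2.INTER_CUBIC)
o=np.vstack([np.hstack([c(t,140,210,100,75+25),c(t,360,205,133,140)]),np.hstack([c(t,270,255,80,80),c(s,325,145,80,70)])])
o=cv2.convertScaleAbs(o,alpha=1.5,beta=10);cv2.imwrite('pics/crop1.png',o)
for n,u,v in [('boxtop',195,240),('grip',161,228),('mod',314,298),('strip',308,282),('white',317,304),('nest',417,290),('wgrip',464,227),('plate',395,325),('jar',523,264),('bottle',238,185),('carton',325,180)]: print(n,pt('top1',u,v))
```

```text
boxtop [585.3 317.8  70.8]
grip [587.2 371.6 177.3]
mod [458.2  28.   36.7]
strip [496.2  43.5  39.1]
white [444.   20.4  36.2]
nest [ 484.9 -222.6   28.8]
wgrip [ 577.  -264.1  297.6]
plate [ 398.9 -168.8   27.2]
jar [ 547.4 -475.8   75.1]
bottle [706.4 212.5 130.2]
carton [768.9   7.5   1.3]
```

View pics/crop1.png

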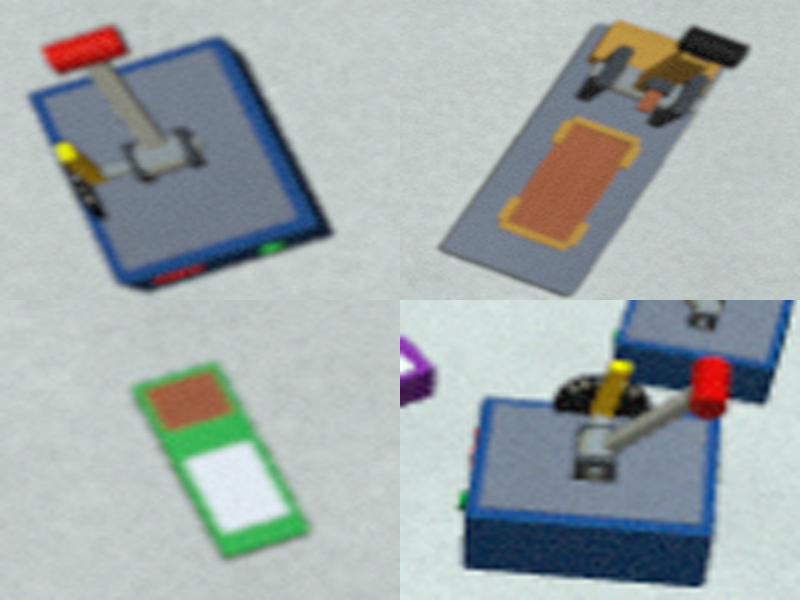

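```bash
cat >> h.py <<'E'
def rect(f,box,lo,hi,z):
    """largest HSV blob inside box (x,y,w,h), cast on plane z: centre, size, angle"""
    im=cv2.imread(f'pics/{f}.png');x,y,w,h=box
    m=cv2.inRange(cv2.cvtColor(im[y:y+h,x:x+w],cv2.COLOR_BGR2HSV),lo,hi)
    c=max(cv2.findContours(m,0,1)[0],key=cv2.contourArea).reshape(-1,2)+[x,y]
    P=np.array([pt(f,a,b,z)[:2] for a,b in c],np.float32)
    return cv2.minAreaRect(P),len(c)
E
python3 - <<'E'
from h import *
im=cv2.cvtColor(cv2.imread('pics/top1.png'),cv2.COLOR_BGR2HSV)
print(im[290,417],im[325,395],im[320,327],im[282,308],im[240,195],im[228,161])
print('nest',rect('top1',(385,255,60,70),(0,90,60),(14,255,255),30))
print('green',rect('top1',(290,265,50,65),(45,120,40),(80,255,255),36))
print('redgrip',rect('top1',(145,215,35,25),(0,150,60),(8,255,255),150))
for z,n,pts in [(70,'box',[(147.5,241.7),(195,223.3),(221,288),(170,303)])]:
    P=[pt('top1',*p,z) for p in pts];print(n,P)
print('hinge',pt('top1',180,261.7,88), pt('top1',181,262))
print('purple/plate corners',[pt('top1',u,v,30) for u,v in [(374,321),(417,341)]])
print('scene box',[pt('scene1',325+a/5-80,145+(b-300)*70/300,70) for a,b in [(482,400),(722,415),(712,522),(470,508)]])
E
```

```text
[ 10 155  99] [107  47  87] [ 84  11 115] [  9 159  98] [107  47  87] [  1 240 120]
nest (((485.3500671386719, -219.80001831054688), (60.15024185180664, 125.30925750732422), 63.43495178222656), 127)
green (((460.1762390136719, 28.93431854248047), (116.9612045288086, 43.191471099853516), 24.079988479614258), 157)
redgrip (((597.2553100585938, 381.0743408203125), (23.13914680480957, 42.71592330932617), 23.74954605102539), 45)
box [array([578.1, 435.1,  70. ]), array([626.9, 321.1,  70. ]), array([471.5, 247.6,  70. ]), array([431.8, 367.4,  70. ])]
hinge [528.3 345.9  88. ] [526.4 341.6  95.2]
purple/plate corners [array([ 407.2, -117.6,   30. ]), array([ 361.4, -221.7,   30. ])]
scene box [array([431.5, 366.9,  70. ]), array([583.7, 439.9,  70. ]), array([628.7, 335.1,  70. ]), array([481.7, 262.9,  70. ])]
```

```bash
cat >> h.py <<'E'
def go(x,y,z,yaw_deg,turn_first=False):
    """shift (cm, tool axes) to put the TCP at x,y,z, and the turn (deg) to set tool x to yaw (tool straight down)"""
    s=ctrl.observe();Rc=R.from_euler('xyz',s['tcp_rot'])
    Rt=R.from_euler('xyz',[np.pi,0,np.radians(yaw_deg)])
    d=np.array([x,y,z])-s['tool_pos']
    print('t',round(s['time'],1),'shift cm',((Rt if turn_first else Rc).inv().apply(d)/10).round(2),'turn',np.degrees((Rc.inv()*Rt).as_rotvec()).round(2))
E
python3 - <<'E'
from h import *
go(530,345,450,205)
E
```

```text
t 0.1 shift cm [-42.64 -18.28  -4.58] turn [ -0.12  -0.04 -39.54]
```

Request:
{"api": "servo_tool", "payload": {"steps": [[1, -3.55, -1.52, -0.38, 0, 0, 0], [1, -3.55, -1.52, -0.38, 0, 0, 0], [1, -3.55, -1.52, -0.38, 0, 0, 0], [1, -3.55, -1.52, -0.38, 0, 0, 0], [1, -3.55, -1.52, -0.38, 0, 0, 0], [1, -3.55, -1.52, -0.38, 0, 0, 0], [1, -3.55, -1.52, -0.38, 0, 0, 0], [1, -3.55, -1.52, -0.38, 0, 0, 0]]}}

```text
time: 0.77
tool_pos: [408.7, 438.7, 435.0]
tcp_rot: [-3.141, -0.0, 2.888]
force: [0.1, 0.7, 0.1]
gripper_width: 1.002
grip_force: 0.0
```

Request:
{"api": "servo_tool", "payload": {"steps": [[1, -3.55, -1.52, -0.38, 0, 0, 0], [1, -3.55, -1.52, -0.38, 0, 0, 0], [1, -3.55, -1.52, -0.38, 0, 0, 0], [1, -3.55, -1.52, -0.38, 0, 0, 0]]}}

```text
time: 1.1
tool_pos: [530.9, 344.2, 450.1]
tcp_rot: [-3.141, -0.001, 2.888]
force: [-0.2, 0.9, 0.5]
gripper_width: 0.997
grip_force: 0.0
```

Request:
{"api": "servo_tool", "payload": {"steps": [[1, 0, 0, 0, 0, 0, -6.6], [1, 0, 0, 0, 0, 0, -6.6], [1, 0, 0, 0, 0, 0, -6.6], [1, 0, 0, 0, 0, 0, -6.6], [1, 0, 0, 0, 0, 0, -6.6], [1, 0, 0, 0, 0, 0, -6.6], [1, 0, 0, 0, 0, 0, 0]]}}

```text
time: 1.68
tool_pos: [529.9, 345.3, 449.7]
tcp_rot: [-3.142, -0.001, -2.702]
force: [0.9, 0.4, 0.4]
gripper_width: 0.997
grip_force: 0.0
```

Run:
```python
from h import *
im=cap('wrist','w1'); go(530,345,450,205); print(ctrl.observe()['tool_pos'],ctrl.observe()['q'].round(2),ctrl.observe()['force'])
cv2.imwrite('pics/w1b.png',cv2.convertScaleAbs(im,alpha=1.5,beta=10))
```

```text
t 1.7 shift cm [-0.   -0.04 -0.03] turn [ 0.01 -0.08 -0.09]
[529.81263388 345.36206773 449.74746654] [-0.52  0.56 -0.15  1.41  0.09  1.19  1.32] [0.96911492 0.07291881 0.06705826]
```

View pics/w1b.png

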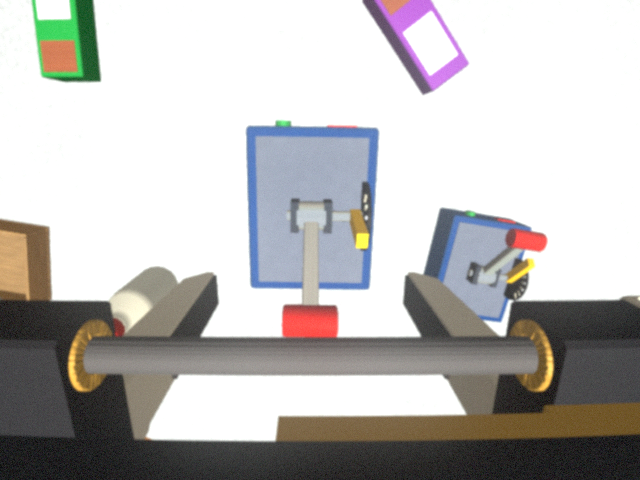

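The wrist view shows the large box with corners (247,128), (379,128), (371,288) and (250,288). The lever hinge is at (312,215), the red grip at (310,322), the yellow pointer runs (357,213)→(361,242), and the buttons are on the front, towards the robot.

Run:
```python
from h import *
C=[pt('w1',u,v,70) for u,v in [(247,128),(379,128),(371,288),(250,288)]];print(C)
rc=cv2.minAreaRect(np.array(C,np.float32)[:,:2]);print(rc)
c=np.mean(C,0)[:2]
print('hingebar',[pt('w1',u,v) for u,v in [(312,215),(312,205),(340,215)]])
print('grip',[pt('w1',u,v) for u,v in [(310,310),(310,315),(310,322),(310,330),(290,318),(332,318)]])
print('tip',[pt('w1',u,v) for u,v in [(361,240),(361,234),(362,246),(359,222),(357,214)]])
yaw=np.radians(25)
# box frame from corners: x axis from front mid to rear mid
f=(C[0]+C[1])/2;r=(C[2]+C[3])/2;yaw=np.arctan2(*(r-f)[1::-1]);print('c',c,'yaw',np.degrees(yaw))
A=np.array([np.cos(yaw),np.sin(yaw)]);B=np.array([-A[1],A[0]])
def P(x,y,z): return np.append(c+A*x+B*y,z)
# segment pointer/red masks in box-frame via depth
im=cv2.imread('pics/w1.png');hsv=cv2.cvtColor(im,cv2.COLOR_BGR2HSV)
for n,lo,hi,b in [('yel',(15,120,80),(35,255,255),(345,200,30,50)),('red',(0,180,80),(6,255,255),(275,300,70,40))]:
    x,y,w,h=b;m=cv2.inRange(hsv[y:y+h,x:x+w],lo,hi);v,u=np.nonzero(m)
    Q=np.array([pt('w1',a+x,bb+y) for a,bb in zip(u,v)]);Q=Q[~np.isnan(Q[:,0])]
    L=np.c_[(Q[:,:2]-c)@A,(Q[:,:2]-c)@B,Q[:,2]-82]
    print(n,len(L),L.min(0).round(1),L.max(0).round(1),np.percentile(L,[10,50,90],axis=0).round(1))
    if n=='yel':
        for k in range(-10,70,5):
            s=L[(L[:,0]>=k)&(L[:,0]<k+5)]
            if len(s)>3: print(k,len(s),np.median(s,0).round(1),s[:,2].max())
# model: projected tips
for th in np.arange(0.8,1.65,.1):
    l=th-.8;print(round(th,2),'tip',px('w1',P(58*np.sin(l),43,82+58*np.cos(l))),px('scene1',P(58*np.sin(l),43,82+58*np.cos(l))),px('top1',P(58*np.sin(l),43,82+58*np.cos(l))),'grip',px('w1',P(110*np.sin(l),0,82+110*np.cos(l))),px('scene1',P(110*np.sin(l),0,82+110*np.cos(l))))
```

```text
[array([481. , 255.6,  70. ]), array([426.9, 370.8,  70. ]), array([577.3, 440.8,  70. ]), array([632.9, 322.4,  70. ])]Traceback (most recent call last):
  File "<stdin>", line 3, in <module>
cv2.error: OpenCV(4.12.0) /io/opencv/modules/imgproc/src/convhull.cpp:143: error: (-215:Assertion failed) total >= 0 && (depth == CV_32F || depth == CV_32S) in function 'convexHull'
```

```bash
cat > box.py <<'E'
from h import *
C=[pt('w1',u,v,70) for u,v in [(247,128),(379,128),(371,288),(250,288)]]
c=np.mean(C,0)[:2]
f=(C[0]+C[1])/2;r=(C[2]+C[3])/2;yaw=np.arctan2(r[1]-f[1],r[0]-f[0])
A=np.array([np.cos(yaw),np.sin(yaw)]);B=np.array([-A[1],A[0]])
def P(x,y,z): return np.append(c+A*x+B*y,z)
E
python3 - <<'E'
from box import *
print('c',c,'yaw',np.degrees(yaw))
print('hingebar',[pt('w1',u,v) for u,v in [(312,215),(312,205),(340,215)]])
im=cv2.imread('pics/w1.png');hsv=cv2.cvtColor(im,cv2.COLOR_BGR2HSV)
for n,lo,hi,b in [('yel',(15,120,80),(35,255,255),(345,200,30,50)),('red',(0,180,80),(6,255,255),(275,300,70,40))]:
    x,y,w,h=b;m=cv2.inRange(hsv[y:y+h,x:x+w],lo,hi);v,u=np.nonzero(m)
    Q=np.array([pt('w1',a+x,bb+y) for a,bb in zip(u,v)]);Q=Q[~np.isnan(Q[:,0])]
    L=np.c_[(Q[:,:2]-c)@A,(Q[:,:2]-c)@B,Q[:,2]-82]
    print(n,len(L),np.percentile(L,[2,10,50,90,98],axis=0).round(1))
    if n=='yel':
        for k in range(-10,70,5):
            s=L[(L[:,0]>=k)&(L[:,0]<k+5)]
            if len(s)>3: print(k,len(s),np.median(s,0).round(1),s[:,2].max())
for th in np.arange(0.8,1.65,.1):
    l=th-.8;T=P(58*np.sin(l),43,82+58*np.cos(l));G=P(110*np.sin(l),0,82+110*np.cos(l))
    print(round(th,2),'tip',px('w1',T),px('scene1',T),px('top1',T),'grip',px('w1',G),px('scene1',G),px('top1',G))
E
```

```text
c [529.525 347.4  ] yaw 24.34820705253577
hingebar [array([527. , 346.4,  96.1]), array([519.2, 342.8,  90.1]), array([517.1, 371.9,  86.9])]
yel 475 [[-5.9 37.1  6.5]
 [-4.  37.2 15.8]
 [ 2.4 41.4 48.9]
 [12.8 45.8 57.9]
 [15.9 46.9 58.6]]
-10 27 [-5.8 41.5  7.5] 13.0
-5 129 [-2.2 41.8 26.9] 41.7
0 147 [ 2.2 40.6 50.6] 59.0
5 81 [ 7.4 40.4 57.8] 58.599999999999994
10 71 [12.3 41.5 57. ] 57.900000000000006
15 13 [15.6 42.6 56. ] 56.80000000000001
25 6 [27.2 48.8 20.8] 22.799999999999997
red 1098 [[ 59.7 -20.4  93.9]
 [ 60.8 -17.1  95.5]
 [ 66.5  -1.5  98. ]
 [ 74.   14.7  98.7]
 [ 76.3  17.9  99. ]]
0.8 tip [363.7 229.5] [365.5 159.7] [156.3 264.2] grip [312.5 246.7] [365.7 158.3] [167.7 252.5]
0.9 tip [363.3 236.2] [367.2 159.9] [155.5 261.9] grip [312.2 261.5] [369.  158.7] [166.1 248. ]
1.0 tip [362.8 242.5] [368.9 160.3] [154.8 259.7] grip [312.  275.2] [372.3 159.3] [164.7 243.6]
1.1 tip [362.2 248.3] [370.5 160.7] [154.2 257.6] grip [311.7 287.5] [375.5 160.2] [163.4 239.5]
1.2 tip [361.6 253.7] [372.  161.3] [153.7 255.6] grip [311.5 298.4] [378.6 161.3] [162.4 235.7]
1.3 tip [360.9 258.6] [373.5 161.9] [153.3 253.7] grip [311.3 307.6] [381.5 162.6] [161.5 232.1]
1.4 tip [360.1 262.8] [374.9 162.7] [153. 252.] grip [311.1 315.2] [384.2 164. ] [160.9 229. ]
1.5 tip [359.3 266.4] [376.2 163.5] [152.8 250.5] grip [310.9 321.1] [386.6 165.7] [160.5 226.2]
1.6 tip [358.5 269.3] [377.3 164.4] [152.7 249.2] grip [310.7 325.4] [388.8 167.4] [160.3 223.8]
```

Run:
```python
from box import *
go(*P(68,-1.2,335),204.4)
```

```text
t 1.7 shift cm [-6.870e+00  1.000e-02  1.147e+01] turn [ 0.01 -0.08  0.51]
```

Request:
{"api": "servo_tool", "payload": {"steps": [[1, -3.45, 0, 0, 0, 0, 0.5], [1, -3.42, 0, 0, 0, 0, 0], [1, 0, 0, 3, 0, 0, 0], [1, 0, 0, 3, 0, 0, 0], [1, 0, 0, 3, 0, 0, 0], [1, 0, 0, 2.4, 0, 0, 0], [0.3, 0, 0, 0, 0, 0, 0], [-1, 0, 0, 0, 0, 0, 0]], "newtons": 12}}

```text
time: 2.4
tool_pos: [591.9, 374.4, 335.0]
tcp_rot: [-3.141, -0.003, -2.715]
force: [0.3, 0.7, 0.7]
gripper_width: 0.902
grip_force: 0.0
```

Request:
{"api": "servo_tool", "payload": {"steps": [[-1, 0, 0, 0, 0, 0, 0], [-1, 0, 0, 0, 0, 0, 0], [-1, 0, 0, 0, 0, 0, 0], [-1, 0, 0, 0, 0, 0, 0], [-1, 0, 0, 0, 0, 0, 0], [-1, 0, 0, 0, 0, 0, 0]]}}

```text
time: 2.9
tool_pos: [592.2, 374.3, 337.0]
tcp_rot: [-3.141, 0.001, -2.713]
force: [3.1, -5.6, 1.7]
gripper_width: 0.477
grip_force: 4.0
```

Request:
{"api": "servo_tool", "payload": {"steps": [[-1, 0.7, 0, -0.5, 0, 0, 0], [-1, 0.7, 0, -0.5, 0, 0, 0], [-1, 0.8, 0, -0.4, 0, 0, 0], [-1, 0.8, 0, -0.35, 0, 0, 0], [-1, 0.87, 0, -0.28, 0, 0, 0], [-1, 0.87, 0, -0.22, 0, 0, 0], [-1, 0, 0, 0, 0, 0, 0], [-1, 0, 0, 0, 0, 0, 0]]}}

```text
time: 3.57
tool_pos: [548.0, 354.1, 359.6]
tcp_rot: [-3.141, -0.003, -2.713]
force: [-1.0, -3.0, 2.4]
gripper_width: 0.472
grip_force: 12.0
```

Run:
```python
from box import *
im=cap('wrist','w2');print(ctrl.observe()['tool_pos'],ctrl.observe()['force'])
o=cv2.convertScaleAbs(im[130:370,200:440],alpha=1.3);cv2.imwrite('pics/w2b.png',cv2.resize(o,(600,600),interpolation=cv2.INTER_CUBIC))
t=ctrl.observe()['tool_pos'];d=t[:2]-c;print('box x,y,z of grasp',d@A,d@B,t[2]-167.3-82, np.arctan2(d@A,t[2]-249.3))
```

```text
[548.3056442  354.26089485 359.53839452] [-0.37982586 -2.44626699  2.42641247]
box x,y,z of grasp 19.93884893283487 -1.4922392136142157 110.2383945208822 0.17893577490355037
```

View pics/w2b.png

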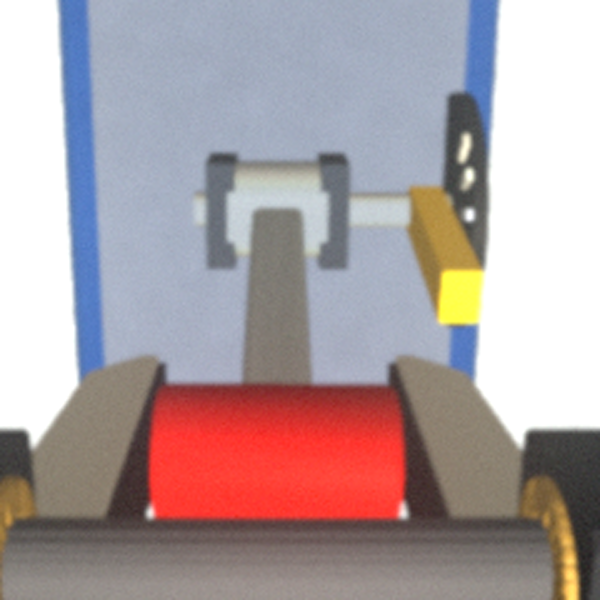

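The lever is gripped. In the crop, the lever bar's front face is at (278,215–380) and the pointer's front face runs (428,195)→(455,265). I'll compare their slopes by depth.

Run:
```python
from box import *
def line(f,pts):
    Q=np.array([pt(f,u,v) for u,v in pts]);Q=Q[~np.isnan(Q[:,0])]
    x=(Q[:,:2]-c)@A;z=Q[:,2]-82
    p=np.polyfit(z,x,1);p=np.polyfit(z[abs(np.polyval(p,z)-x)<3],x[abs(np.polyval(p,z)-x)<3],1)
    print(len(Q),'lean',np.arctan(p[0]).round(3),'x at z=0',p[1].round(2),z.min(),z.max(),'resid',np.std(np.polyval(p,z)-x).round(2))
line('w2',[(312+du,v) for v in np.arange(222,280,2) for du in(-6,-3,0,3,6)])
line('w2',[(200+.4*(430+(y-198)*.37)+du,130+.4*y) for y in range(203,262,3) for du in(-2,0,2)])
line('w1',[(312+du,v) for v in range(225,300,3) for du in(-3,0,3)])
```

```text
145 lean 0.225 x at z=0 -6.04 28.099999999999994 91.4 resid 0.18
60 lean 0.166 x at z=0 -6.63 14.599999999999994 52.900000000000006 resid 0.21
75 lean 0.68 x at z=0 -7.9 17.0 75.69999999999999 resid 0.38
```

Run:
```python
from box import *
for x in(-3,-1.5,0,1.5): print('shaft y=28',x,px('w2',P(x,28,82)),'obs (352,214)')
for l in(.14,.16,.18,.2,.22,.24): print(l,[px('w2',P(x0+58*np.sin(l),43,82+58*np.cos(l))) for x0 in (-1.5,0)],[px('w1',P(x0+58*np.sin(l),43,82+58*np.cos(l))) for x0 in (-1.5,0)])
im=cv2.imread('pics/w2.png');h=cv2.cvtColor(im,cv2.COLOR_BGR2HSV)
x0,y0=365,200
r=h[y0:y0+65,x0:x0+35];m=cv2.inRange(r,(15,120,200),(40,255,255));v,u=np.nonzero(m);print('endface px',u.min()+x0,u.max()+x0,v.min()+y0,v.max()+y0,u.mean()+x0,v.mean()+y0,len(u))
Q=np.array([pt('w2',a+x0,b+y0) for a,b in zip(u,v)]);L=np.c_[(Q[:,:2]-c)@A,(Q[:,:2]-c)@B,Q[:,2]-82]
print(np.median(L,0),np.percentile(L,[5,95],axis=0)); 
k=np.polyfit(L[:,0],L[:,2],1);print('endface tilt',-np.arctan(k[0]))
print('shaft',[( (pt('w2',352,v)[:2]-c)@A, pt('w2',352,v)[2]-82) for v in range(207,223,2)])
# red grip in w2
m=cv2.inRange(h[275:345,255:370],(0,180,80),(6,255,255));v,u=np.nonzero(m);Q=np.array([pt('w2',a+255,b+275) for a,b in zip(u,v)][::5])
X=np.c_[(Q[:,:2]-c)@A,Q[:,2]-82]
from scipy.optimize import least_squares
f=least_squares(lambda p:np.hypot(X[:,0]-p[0],X[:,1]-p[1])-13,[20,108],loss='soft_l1');print('grip axis x,z',f.x)
```

```text
shaft y=28 -3 [350.4 209.1] obs (352,214)
shaft y=28 -1.5 [350.3 211.1] obs (352,214)
shaft y=28 0 [350.2 213.1] obs (352,214)
shaft y=28 1.5 [350.2 215.1] obs (352,214)
0.14 [array([386.2, 243.5]), array([386., 246.])] [array([363.2, 237. ]), array([363.1, 238.7])]
0.16 [array([386. , 245.3]), array([385.9, 247.8])] [array([363.1, 238.3]), array([363., 240.])]
0.18 [array([385.8, 247.1]), array([385.7, 249.6])] [array([363. , 239.5]), array([362.9, 241.2])]
0.2 [array([385.6, 248.9]), array([385.5, 251.3])] [array([362.9, 240.7]), array([362.8, 242.5])]
0.22 [array([385.4, 250.6]), array([385.3, 253. ])] [array([362.8, 242. ]), array([362.7, 243.7])]
0.24 [array([385.2, 252.3]), array([385.1, 254.7])] [array([362.7, 243.2]), array([362.6, 244.9])]
endface px 376 392 239 258 383.78274760383385 248.42172523961662 313
[ 9.70530819 41.72199759 57.6       ] [[ 3.88729337 37.63163923 56.5       ]
 [15.21616159 45.88223276 58.7       ]]
endface tilt 0.16187627886052375
shaft [(np.float64(-4.681009715940867), np.float64(1.0999999999999943)), (np.float64(-3.687496790058245), np.float64(3.4000000000000057)), (np.float64(-2.5204219840519286), np.float64(4.700000000000003)), (np.float64(-1.0886796261708633), np.float64(5.200000000000003)), (np.float64(0.30183462752373363), np.float64(5.5)), (np.float64(1.7748050895910374), np.float64(5.5)), (np.float64(3.686004983656785), np.float64(3.299999999999997)), (np.float64(8.144125261340141), np.float64(-10.200000000000003))]
grip axis x,z [ 24.98272933 107.37029398]
```

Request:
{"api": "servo_tool", "payload": {"steps": [[-1, 0.32, 0, -0.07, 0, 0, 0], [-1, 0.32, 0, -0.06, 0, 0, 0], [-1, 0, 0, 0, 0, 0, 0], [-1, 0, 0, 0, 0, 0, 0]]}}

```text
time: 3.95
tool_pos: [543.6, 352.0, 360.4]
tcp_rot: [-3.141, 0.001, -2.713]
force: [1.3, -1.4, 0.9]
gripper_width: 0.472
grip_force: 12.0
```

```bash
cat >> box.py <<'E'
from scipy.optimize import least_squares
def lean(f,pts):
    Q=np.array([pt(f,u,v) for u,v in pts]);Q=Q[~np.isnan(Q[:,0])]
    x=(Q[:,:2]-c)@A;z=Q[:,2]-82;p=np.polyfit(z,x,1);k=abs(np.polyval(p,z)-x)<2;p=np.polyfit(z[k],x[k],1)
    return np.arctan(p[0]).round(3),k.sum(),p[1].round(2)
def report(f,lev,poi,redbox,yb):
    print('lever',lean(f,lev),'pointer',lean(f,poi))
    h=cv2.cvtColor(cv2.imread(f'pics/{f}.png'),cv2.COLOR_BGR2HSV)
    for n,(x,y,w,hh),lo,hi in [('red',redbox,(0,180,80),(6,255,255)),('end',yb,(15,120,200),(40,255,255))]:
        v,u=np.nonzero(cv2.inRange(h[y:y+hh,x:x+w],lo,hi));Q=np.array([pt(f,a+x,b+y) for a,b in zip(u,v)])
        X=np.c_[(Q[:,:2]-c)@A,Q[:,2]-82]
        if n=='red':
            s=least_squares(lambda p:np.hypot(X[:,0]-p[0],X[:,1]-p[1])-13,[20,108],loss='soft_l1').x
        else: s=np.median(X,0)
        print(n,len(X),s.round(1),'lean',np.arctan2(s[0]+.3,s[1]).round(3))
E
python3 - <<'E'
from box import *
im=cap('wrist','w3');print(ctrl.observe()['force'])
report('w3',[(312+du,v) for v in np.arange(226,274,2) for du in(-6,-3,0,3,6)],[(200+.4*(430+(y-198)*.37)+du,130+.4*y+0) for y in range(203,262,3) for du in(-2,0,2)],(255,270,115,75),(365,200,35,65))
E
```

```text
[ 2.19397038 -0.54318337  0.65267501]
lever (np.float64(0.189), np.int64(120), np.float64(-5.96)) pointer (np.float64(0.169), np.int64(60), np.float64(-6.7))
red 4613 [ 21.2 108.3] lean 0.196
end 312 [ 9.4 57.7] lean 0.167
```

Request:
{"api": "servo_tool", "payload": {"steps": [[-1, 0.14, 0, -0.03, 0, 0, 0], [-1, 0.14, 0, -0.02, 0, 0, 0], [-1, 0, 0, 0, 0, 0, 0], [-1, 0, 0, 0, 0, 0, 0]]}}

```text
time: 4.33
tool_pos: [540.8, 350.8, 360.8]
tcp_rot: [-3.141, 0.001, -2.713]
force: [3.1, 0.0, 1.0]
gripper_width: 0.471
grip_force: 12.0
```

Run:
```python
from box import *
im=cap('wrist','w4');print(ctrl.observe()['force'],ctrl.observe()['tool_pos'])
report('w4',[(312+du,v) for v in np.arange(226,270,2) for du in(-6,-3,0,3,6)],[(200+.4*(430+(y-198)*.37)+du,130+.4*y+0) for y in range(203,262,3) for du in(-2,0,2)],(255,270,115,75),(365,200,35,65))
```

```text
[ 2.78956046 -0.70316402  0.35268844] [540.82970534 350.82440714 360.77661942]
lever (np.float64(0.162), np.int64(110), np.float64(-5.88)) pointer (np.float64(0.107), np.int64(60), np.float64(-5.17))
red 4572 [ 18.3 108.7] lean 0.17
end 233 [ 8.  57.9] lean 0.142
```

Run:
```python
from box import *
for f,dv in(('w2',0),('w3',7),('w4',11)):
    report(f,[(312+du,v+dv) for v in np.arange(224,268,2) for du in(-6,-3,0,3,6)],[(200+.4*(430+(y-198)*.37)+du,130+.4*y+dv) for y in range(208,258,3) for du in(-2,0,2)],(255,270,115,75),(365,200,35,85))
```

```text
lever (np.float64(0.225), np.int64(110), np.float64(-6.04)) pointer (np.float64(0.167), np.int64(51), np.float64(-6.63))
red 4657 [ 25.  107.4] lean 0.231
end 313 [ 9.7 57.6] lean 0.172
lever (np.float64(0.188), np.int64(110), np.float64(-5.88)) pointer (np.float64(0.163), np.int64(51), np.float64(-6.5))
red 4613 [ 21.2 108.3] lean 0.196
end 312 [ 9.4 57.7] lean 0.167
lever (np.float64(0.161), np.int64(110), np.float64(-5.76)) pointer (np.float64(0.166), np.int64(51), np.float64(-6.59))
red 4572 [ 18.3 108.7] lean 0.17
end 306 [ 9.4 57.7] lean 0.167
```

Request:
{"api": "servo_tool", "payload": {"steps": [[0.6, 0, 0, 0, 0, 0, 0], [0.8, 0, 0, 0, 0, 0, 0], [0.8, 0, 0, 0, 0, 0, 0], [0.8, 0, 0, 0, 0, 0, 0], [0.8, 0, 0, -3, 0, 0, 0], [0.8, 0, 0, -3, 0, 0, 0], [0.8, 0, 0, -3, 0, 0, 0], [0.8, 0, 0, 0, 0, 0, 0]]}}

```text
time: 5.05
tool_pos: [541.0, 352.0, 457.6]
tcp_rot: [3.138, 0.012, -2.712]
force: [1.1, 0.4, 1.3]
gripper_width: 0.898
grip_force: 0.0
```

Run:
```python
from box import *
im=cap('wrist','w5');print(ctrl.observe()['tool_pos'],ctrl.observe()['gripper_width'])
def seg(y0,y1,z0=0,z1=0): pass
lev=[px('w5',P(-5.9/np.cos(.165)+.0+z*np.tan(.165),y,82+z)) for z in np.arange(25,85,2) for y in(-4,-2,0,2)]
poi=[px('w5',P(-6+z*np.tan(.165),y,82+z)) for z in np.arange(18,50,2) for y in(38,41,44)]
print(lean('w5',lev),lean('w5',poi))
a=px('w5',P(18,0,192)).astype(int);b=px('w5',P(9.5,43,140)).astype(int);print(a,b)
report('w5',lev,poi,(a[0]-45,a[1]-35,90,70),(b[0]-20,b[1]-20,40,40))
T=R.from_euler('xyz',[0,0,0])
go(460-2,28.9,450,204.1)
```

```text
[540.62212525 351.68487609 454.48298854] 0.8991774716189568
(np.float64(0.164), np.int64(120), np.float64(-5.68)) (np.float64(0.159), np.int64(48), np.float64(-6.09))
[309 245] [359 217]
lever (np.float64(0.164), np.int64(120), np.float64(-5.68)) pointer (np.float64(0.159), np.int64(48), np.float64(-6.09))
red 1543 [ 18.2 108.7] lean 0.168
end 100 [ 9.6 57.8] lean 0.169
t 5.1 shift cm [ 20.95 -25.91   0.24] turn [0.12 0.41 0.49]
```

Request:
{"api": "servo_tool", "payload": {"steps": [[1, 2.33, -2.88, 0, 0, 0, 0.5], [1, 2.33, -2.88, 0, 0, 0, 0], [1, 2.33, -2.88, 0, 0, 0, 0], [1, 2.33, -2.88, 0, 0, 0, 0], [1, 2.33, -2.88, 0, 0, 0, 0], [1, 2.33, -2.88, 0, 0, 0, 0], [1, 2.33, -2.88, 0, 0, 0, 0], [1, 2.33, -2.88, 0, 0, 0, 0]]}}

```text
time: 5.77
tool_pos: [463.3, 63.0, 449.5]
tcp_rot: [3.141, -0.003, -2.721]
force: [0.1, -0.4, 0.1]
gripper_width: 1.005
grip_force: 0.0
```

Request:
{"api": "servo_tool", "payload": {"steps": [[1, 2.33, -2.88, 0, 0, 0, 0], [1, 0, 0, 4, 0, 0, 0], [1, 0, 0, 4, 0, 0, 0], [1, 0, 0, 2, 0, 0, 0], [1, 0, 0, 0, 0, 0, 0], [1, 0, 0, 0, 0, 0, 0]]}}

```text
time: 6.27
tool_pos: [454.7, 28.8, 349.6]
tcp_rot: [3.14, -0.004, -2.721]
force: [0.5, 0.0, 0.5]
gripper_width: 0.999
grip_force: 0.0
```

Run:
```python
from h import *
im=cap('wrist','w6');print(ctrl.observe()['tool_pos'],ctrl.observe()['q'].round(2))
cv2.imwrite('pics/w6b.png',cv2.convertScaleAbs(im,alpha=1.2))
```

```text
[455.31608786  28.98745049 350.86948991] [-0.04  0.4  -0.1   2.03  0.06  0.72  1.82]
```

View pics/w6b.png

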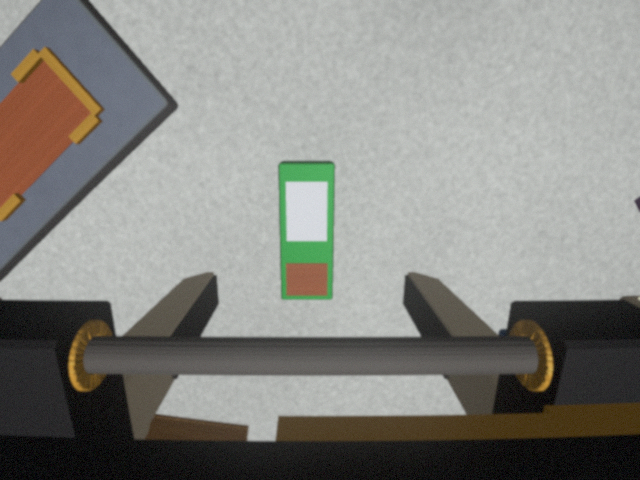

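Run:
```python
from h import *
r,n=rect('w6',(265,150,85,160),(45,100,40),(85,255,255),36);print(r)
C=[pt('w6',u,v,36) for u,v in [(279,163),(334,163),(332,299),(281,299)]];print(np.mean(C,0)); a=(C[2]+C[3])/2-(C[0]+C[1])/2
yaw=np.degrees(np.arctan2(a[1],a[0]));print('yaw',yaw,'len',np.linalg.norm(a)); print('top z',pt('w6',306,252))
(cx,cy),_,_=r
go(cx,cy,167.3+24,180+yaw)
# nest part
print([pt('w6',u,v,36) for u,v in [(44,48),(100,110)]])
```

```text
((460.3014831542969, 28.894575119018555), (117.83458709716797, 44.153778076171875), 24.03257179260254)
[460.7    29.225  36.   ]
yaw 23.930633485016887 len 118.70413851252202
top z [475.   35.1  36.5]
t 6.3 shift cm [-0.46 -0.22 15.96] turn [ 0.02 -0.02  0.16]
[array([ 407.9, -213.9,   36. ]), array([ 434.5, -160.2,   36. ])]
```

Request:
{"api": "servo_tool", "payload": {"steps": [[1, -0.46, -0.22, 3, 0, 0, 0.16], [1, 0, 0, 4, 0, 0, 0], [1, 0, 0, 4, 0, 0, 0], [1, 0, 0, 3, 0, 0, 0], [1, 0, 0, 1.95, 0, 0, 0], [1, 0, 0, 0, 0, 0, 0], [-1, 0, 0, 0, 0, 0, 0], [-1, 0, 0, 0, 0, 0, 0]], "newtons": 20}}

```text
time: 6.98
tool_pos: [461.4, 28.8, 192.9]
tcp_rot: [-3.14, 0.004, -2.724]
force: [0.2, 0.5, 0.0]
gripper_width: 0.901
grip_force: 0.0
```

Request:
{"api": "servo_tool", "payload": {"steps": [[-1, 0, 0, 0, 0, 0, 0], [-1, 0, 0, 0, 0, 0, 0], [-1, 0, 0, 0, 0, 0, 0], [-1, 0, 0, 0, 0, 0, 0], [-1, 0, 0, 0, 0, 0, 0], [-1, 0, 0, 0, 0, 0, 0]]}}

```text
time: 7.48
tool_pos: [460.3, 28.5, 191.4]
tcp_rot: [-3.141, 0.0, -2.724]
force: [0.7, -0.8, 3.3]
gripper_width: 0.493
grip_force: 20.0
```

Request:
{"api": "servo_tool", "payload": {"steps": [[-1, 0, 0, -1, 0, 0, 0], [-1, 0, 0, -3, 0, 0, 0], [-1, 0, 0, -4, 0, 0, 0], [-1, 0, 0, -4, 0, 0, 0], [-1, 0, 0, -4, 0, 0, 0], [-1, 0, 0, 0, 0, 0, 0]]}}

```text
time: 7.98
tool_pos: [462.0, 28.8, 357.6]
tcp_rot: [-3.137, 0.013, -2.725]
force: [1.2, 0.4, -2.1]
gripper_width: 0.495
grip_force: 20.0
```

Run:
```python
from h import *
s=ctrl.observe();print(s['gripper_width']*93,s['tool_pos'],s['q'].round(2))
a=np.radians(155)
u=np.array([np.cos(a),np.sin(a)])
p=np.array([485.4,-219.8])
go(*(p+u*30),340,155,True); go(*(p+u*30),340,155)
# nest from top cam: plate/lip
print('top nest lips',rect('top1',(385,255,60,70),(0,90,60),(30,255,255),33))
```

```text
46.004164043836205 [461.96236346  28.77452869 357.5645792 ] [-0.03  0.39 -0.1   2.01  0.06  0.73  1.81]
t 8.0 shift cm [ -9.63 -21.54   1.76] turn [ 0.08  0.84 48.88]
t 8.0 shift cm [  9.92 -21.41   1.72] turn [ 0.08  0.84 48.88]
top nest lips (((484.6839904785156, -219.3018798828125), (69.09912109375, 143.69338989257812), 63.510135650634766), 150)
```

Request:
{"api": "servo_tool", "payload": {"steps": [[-1, 0, 0, -1, 0, 0.8, 7], [-1, 0, 0, -1, 0, 0, 7], [-1, 0, 0, -1, 0, 0, 7], [-1, 0, 0, -1, 0, 0, 7], [-1, 0, 0, 0, 0, 0, 7], [-1, 0, 0, 0, 0, 0, 7], [-1, 0, 0, 0, 0, 0, 6.9], [-1, 0, 0, 0, 0, 0, 0]]}}

```text
time: 8.65
tool_pos: [460.1, 28.9, 390.0]
tcp_rot: [-3.13, -0.012, 2.703]
force: [-0.1, 0.1, -2.3]
gripper_width: 0.491
grip_force: 20.0
```

Request:
{"api": "servo_tool", "payload": {"steps": [[-1, -2.4, -2.4, 0, 0, 0, 0], [-1, -2.4, -2.4, 0, 0, 0, 0], [-1, -2.4, -2.4, 0, 0, 0, 0], [-1, -2.4, -2.4, 0, 0, 0, 0], [-1, 0, 0, 0, 0, 0, 0], [-1, 0, 0, 0, 0, 0, 0]]}}

```text
time: 9.15
tool_pos: [506.9, -101.2, 390.0]
tcp_rot: [-3.13, -0.011, 2.703]
force: [-0.4, 0.8, -2.2]
gripper_width: 0.494
grip_force: 20.0
```

Run:
```python
from h import *
im=cap('wrist','w7');s=ctrl.observe();print(s['tool_pos'],s['tcp_rot'])
cv2.imwrite('pics/w7b.png',cv2.convertScaleAbs(im,alpha=1.2))
```

```text
[506.70909673 -99.1213316  390.05911808] [-3.13133603 -0.01245086  2.70579316]
```

View pics/w7b.png

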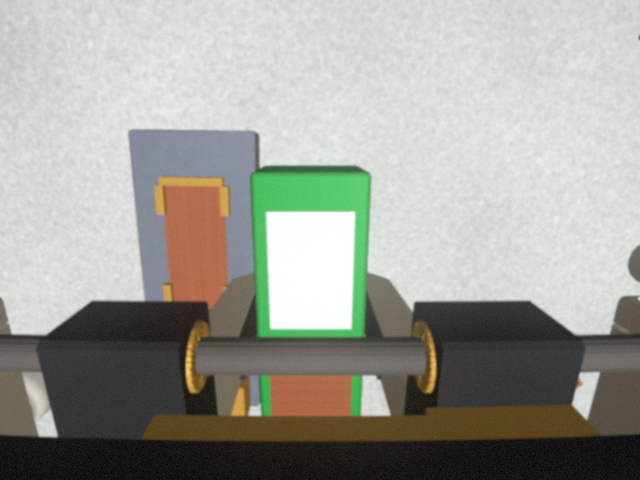

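Run:
```python
from h import *
im=cv2.imread('pics/w7.png')
cv2.imwrite('pics/w7c.png',cv2.resize(cv2.convertScaleAbs(im[120:320,120:270],alpha=1.5),(600,800)[:2] if 0 else (450,600),interpolation=cv2.INTER_CUBIC))
```

```text
(no output)
```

View pics/w7c.png

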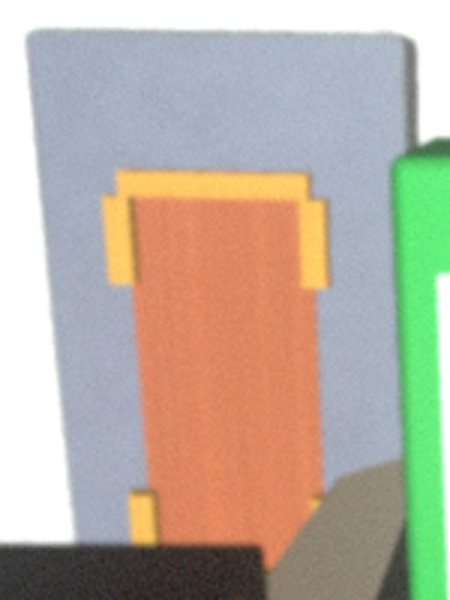

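```bash
cat > nest.py <<'E'
from h import *
g=lambda x,y,z:pt('w7',120+x/3,120+y/3,z)
Lf,Rf,Lr,Rr=g(130,284,36),g(302,288,36),g(155,491,36),g(318,495,36)
Lo,Ro=g(108,284,36),g(328,288,36)
E
python3 - <<'E'
from nest import *
print(Lf,Rf,Lr,Rr,'w',np.linalg.norm(Lf-Rf),'gap',np.linalg.norm(Lf-Lr))
dy=(Lf-Rf);dx=Lr-Lf
print('yaw from y',np.degrees(np.arctan2(-dy[0],dy[1]))%180,'outer',np.degrees(np.arctan2(-(Lo-Ro)[0],(Lo-Ro)[1]))%180,'from x',np.degrees(np.arctan2(dx[1],dx[0])), 'xR',np.degrees(np.arctan2(*(Rr-Rf)[1::-1])))
print('outer w',np.linalg.norm(Lo-Ro))
F=[g(30,32,30),g(408,36,30)];d=F[1]-F[0];print('plate',F,np.linalg.norm(d),'yaw',np.degrees(np.arctan2(d[1],d[0]))+90)
e=[g(30,32,30),g(76,540,30)];d=e[1]-e[0];print('left edge yaw',np.degrees(np.arctan2(d[1],d[0])))
for yaw in(-25,-24,-26):
    a=np.radians(yaw);A=np.array([np.cos(a),np.sin(a)]);B=np.array([-A[1],A[0]])
    x=(np.mean([Lf,Lo,Rf,Ro],0)[:2]@A+36+ Lr[:2]@A-36)/2
    y=(((Lo+Ro)/2)[:2]@B+((Lf+Rf)/2)[:2]@B)/2
    fl=(g(132,198,36)+g(300,200,36))/2
    pf=(F[0]+F[1])/2
    print(yaw,'centre',x*A+y*B,'from front lip',(fl[:2]@A+64)*A+y*B,'from plate',(pf[:2]@A+115)*A+pf[:2]@B*B)
E
```

```text
[ 439.8 -228.3   36. ] [ 464.5 -178.6   36. ] [ 504.3 -257.2   36. ] [ 528.6 -207.7   36. ] w 55.4993693657865 gap 70.67856818017749
yaw from y 153.5734556752287 outer 153.90457584261168 from x -24.135338812187744 xR -24.41701108171462
outer w 70.93045890165945
plate [array([ 357.8, -219. ,   30. ]), array([ 409.6, -113.5,   30. ])] 117.53080447269984 yaw 153.84918049863882
left edge yaw -26.730994255644255
-25 centre [ 483.98310633 -217.98573281] from front lip [ 485.16856377 -218.53852069] from plate [ 487.92539551 -214.8511001 ]
-24 centre [ 484.01658509 -217.3322642 ] from front lip [ 485.46660898 -217.97785643] from plate [ 488.75772763 -213.02471395]
-26 centre [ 483.92684224 -218.63763495] from front lip [ 484.86865522 -219.09698783] from plate [ 487.06131532 -216.66268188]
```

Run:
```python
from h import *
go(484.7,-218.9,300,154.2)
```

```text
t 9.2 shift cm [ -3.17 -11.69   9.09] turn [-0.59 -0.71  0.83]
```

Request:
{"api": "servo_tool", "payload": {"steps": [[-1, -0.8, -2.9, 0, 0, 0, 0], [-1, -0.8, -2.9, 0, 0, 0, 0], [-1, -0.8, -2.9, 0, 0, 0, 0], [-1, -0.77, -2.99, 0, -0.6, -0.7, 0.83], [-1, 0, 0, 3, 0, 0, 0], [-1, 0, 0, 3, 0, 0, 0], [-1, 0, 0, 3, 0, 0, 0], [-1, 0, 0, 0, 0, 0, 0]]}}

```text
time: 9.87
tool_pos: [484.7, -215.4, 296.9]
tcp_rot: [3.14, -0.011, 2.695]
force: [-1.0, 0.4, -1.6]
gripper_width: 0.49
grip_force: 20.0
```

Request:
{"api": "servo_tool", "payload": {"steps": [[-1, 0, 0, 0, 0, 0, 0], [-1, 0, 0, 0, 0, 0, 0], [-1, 0, 0, 0, 0, 0, 0]]}}

```text
time: 10.12
tool_pos: [487.5, -217.8, 303.9]
tcp_rot: [3.141, 0.006, 2.693]
force: [-0.0, 0.4, -1.5]
gripper_width: 0.493
grip_force: 20.0
```

Run:
```python
from h import *
s=ctrl.observe();print(s['tool_pos'],s['tcp_rot'],s['force']);go(484.7,-218.9,240,154.2)
```

```text
[ 487.48029603 -217.82609428  303.85240067] [3.14057139 0.00608625 2.69257509] [-0.03086176  0.35773763 -1.54394004]
t 10.1 shift cm [ 0.24 -0.22  6.38] turn [0.06 0.35 0.07]
```

Request:
{"api": "servo_tool", "payload": {"steps": [[-1, 0.1, -0.1, 2, 0, 0.3, 0], [-1, 0.1, -0.1, 2, 0, 0, 0], [-1, 0, 0, 2, 0, 0, 0], [-1, 0, 0, 0, 0, 0, 0], [-1, 0, 0, 0, 0, 0, 0], [-1, 0, 0, 0, 0, 0, 0], [-1, 0, 0, 0, 0, 0, 0], [-1, 0, 0, 0, 0, 0, 0]]}}

```text
time: 10.78
tool_pos: [484.0, -219.1, 243.0]
tcp_rot: [3.141, -0.001, 2.691]
force: [0.2, 0.6, -2.7]
gripper_width: 0.495
grip_force: 20.0
```

Run:
```python
from h import *
for i in range(4):
    im=cap('wrist','w8');go(484.7,-218.9,222.5,154.2)
o=cv2.convertScaleAbs(im[100:420,150:450],alpha=1.5);cv2.imwrite('pics/w8b.png',cv2.resize(o,(562,600)))
```

```text
t 10.8 shift cm [-0.06  0.05  2.04] turn [ 0.03 -0.1  -0.01]
t 10.9 shift cm [-0.06  0.05  2.01] turn [ 0.03 -0.11 -0.02]
t 10.9 shift cm [-0.07  0.05  2.  ] turn [ 0.03 -0.12 -0.02]
t 11.0 shift cm [-0.07  0.05  1.98] turn [ 0.03 -0.14 -0.02]
```

View pics/w8b.png

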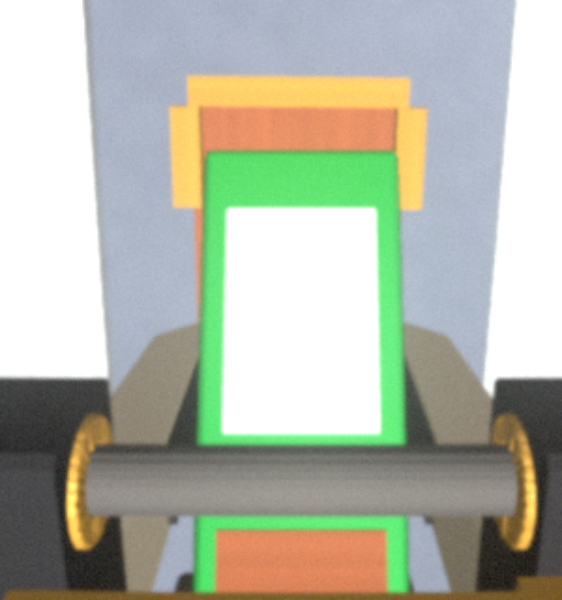

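Run:
```python
from h import *
k=300/562
g=lambda x,y,z:pt('w8',150+x*k,100+y*320/600,z)
zt=g(302,180,None)[2] if 0 else pt('w8',150+302*k,100+180*320/600)[2];print('module top z',zt)
s=ctrl.observe();t=s['tool_pos'];a=s['tcp_rot'][2];X=np.array([np.cos(a),np.sin(a)]);Y=np.array([np.sin(a),-np.cos(a)])
for n,p in [('lip outer mid',(g(170,200,36)+g(427,200,36))/2),('lip inner',(g(201,180,36)+g(396,180,36))/2),('front lip inner edge',g(299,107,36)),('side lip end',g(299,209,36)),('mod front edge',g(302,152,zt)),('mod w mid',(g(203,250,zt)+g(400,250,zt))/2)]:
    d=p[:2]-t[:2];print(n,p,'tool x',(d@X).round(1),'tool y',(d@Y).round(1))
```

```text
module top z 68.1
lip outer mid [ 450.35 -201.6    36.  ] tool x 37.8 tool y 1.2
lip inner [ 445.3  -199.15   36.  ] tool x 43.4 tool y 1.2
front lip inner edge [ 427.4 -190.3   36. ] tool x 63.4 tool y 1.3
side lip end [ 452.8 -202.6   36. ] tool x 35.2 tool y 1.3
mod front edge [ 435.6 -193.5   68.1] tool x 54.6 tool y 2.0
mod w mid [ 456.4 -203.6   68.1] tool x 31.5 tool y 2.0
```

Run:
```python
from h import *
k=300/562
for y in(160,180,200,240,300,350,400,430,525,560): print(y,[pt('w8',150+x*k,100+y*320/600) for x in(240,302,360)])
print(pt('w8',150+299*k,100+90*320/600),pt('w8',150+120*k,100+90*320/600), pt('w7',306,190),pt('w7',306,270))
```

```text
160 [array([ 431.2, -207.4,   65.5]), array([ 437.5, -194.4,   65.5]), array([ 443.4, -182.2,   65.4])]
180 [array([ 435.2, -209.2,   67.6]), array([ 441.4, -196.3,   68.1]), array([ 447.3, -184.2,   67.6])]
200 [array([ 439.1, -211.1,   69.6]), array([ 445.4, -198.2,   69.5]), array([ 451.2, -186.1,   69.3])]
240 [array([ 446.7, -214.5,   74.3]), array([ 452.8, -201.8,   74.4]), array([ 458.5, -190. ,   74.8])]
300 [array([ 457.8, -219.6,   80.7]), array([ 463.8, -207.2,   80.7]), array([ 469.6, -195.5,   80.3])]
350 [array([ 467. , -223.9,   85.1]), array([ 473.1, -211.6,   84.7]), array([ 478.7, -200.1,   84.6])]
400 [array([ 475.9, -228. ,   89.7]), array([ 481.8, -215.9,   89.5]), array([ 487.3, -204.5,   89.6])]
430 [array([ 481.1, -230.4,   92.4]), array([ 486.8, -218.3,   92.6]), array([ 492.2, -207. ,   92.8])]
525 [array([ 497.4, -238. ,  100.5]), array([ 502.8, -226. ,  100.9]), array([ 508.5, -215.1,  100.4])]
560 [array([ 502.8, -240.5,  104. ]), array([ 508.4, -228.7,  104.2]), array([ 513.7, -217.8,  104.1])]
[ 423.3 -188.3   37. ] [ 401.6 -233.3   30.6] [456.4 -79.6 235.8] [485.2 -93.2 236. ]
```

The module pitched in the grip: by depth, its front end is down about 26° in the w8 view, where it was level in w7. The lower corner is inside the nest, so lowering gently with a light grip should lay it flat.

Request:
{"api": "servo_tool", "payload": {"steps": [[-1, 0, -0.07, 0.2, 0, 0, 0], [-1, 0, 0, 0.3, 0, 0, 0], [-1, 0, 0, 0.3, 0, 0, 0], [-1, 0, 0, 0.3, 0, 0, 0], [-1, 0, 0, 0, 0, 0, 0], [-1, 0, 0, 0, 0, 0, 0]], "newtons": 10}}

```text
time: 11.48
tool_pos: [483.2, -219.8, 230.6]
tcp_rot: [3.141, -0.004, 2.691]
force: [0.4, -0.1, 1.0]
gripper_width: 0.494
grip_force: 10.0
```

```bash
cat > mod.py <<'E'
from h import *
def tilt(f):
    s=ctrl.observe();t=s['tool_pos'];a=s['tcp_rot'][2];X=-np.array([np.cos(a),np.sin(a)]);Y=np.array([np.sin(a),-np.cos(a)])
    k=300/562;Q=[]
    for y in list(range(190,435,10))+[525,540,560]:
        q=pt(f,150+302*k,100+y*320/600);Q.append([(q[:2]-t[:2])@X,q[2]])
    Q=np.array(Q);p=np.polyfit(Q[:,0],Q[:,1],1);r=abs(np.polyval(p,Q[:,0])-Q[:,1]);p=np.polyfit(*Q[r<4].T,1)
    print('slope deg',np.degrees(np.arctan(p[0])),'z at pinch',p[1],'n',(r<4).sum(),'tcp',t,'F',s['force'],s['gripper_width'])
E
python3 - <<'E'
from mod import *
tilt('w8'); cap('wrist','w9');tilt('w9')
E
```

```text
slope deg 25.803315830200322 z at pinch 91.22598551216117 n 28 tcp [ 483.19670283 -219.7741489   230.59347448] F [ 0.43023561 -0.13389604  0.95227194] 0.49420639562390234
slope deg 13.311932174340766 z at pinch 78.90225052360078 n 28 tcp [ 483.05888296 -219.69571878  230.56397403] F [ 1.21676261 -0.25803677  0.35591568] 0.489309926578047
```

Request:
{"api": "servo_tool", "payload": {"steps": [[-1, -0.1, 0, 0.25, 0, 0, 0], [-1, 0, 0, 0.25, 0, 0, 0], [-1, 0, 0, 0.2, 0, 0, 0], [-1, 0, 0, 0.1, 0, 0, 0], [-1, 0, 0, 0, 0, 0, 0], [-1, 0, 0, 0, 0, 0, 0]]}}

```text
time: 12.03
tool_pos: [483.9, -219.9, 222.5]
tcp_rot: [3.141, -0.005, 2.691]
force: [-0.2, 0.1, -2.2]
gripper_width: 0.494
grip_force: 10.0
```

Run:
```python
from mod import *
cap('wrist','w10');tilt('w10')
```

```text
slope deg 4.473825517425032 z at pinch 70.85270559826066 n 28 tcp [ 483.82011563 -219.81968347  222.50201335] F [ 0.23756169  0.02437602 -2.69020988] 0.49336188413845944
```

Request:
{"api": "servo_tool", "payload": {"steps": [[-1, 0, 0, 0.15, 0, 0, 0], [-1, 0, 0, 0.15, 0, 0, 0], [-1, 0, 0, 0, 0, 0, 0], [-1, 0, 0, 0, 0, 0, 0], [0.2, 0, 0, 0, 0, 0, 0], [0.6, 0, 0, 0, 0, 0, 0], [0.6, 0, 0, 0, 0, 0, 0], [0.6, 0, 0, 0, 0, 0, 0]]}}

```text
time: 12.75
tool_pos: [484.3, -220.1, 219.7]
tcp_rot: [3.141, -0.003, 2.691]
force: [0.6, 0.3, 0.0]
gripper_width: 0.73
grip_force: 0.0
```

Run:
```python
from mod import *
cap('wrist','w11');tilt('w11')
```

```text
slope deg 3.0296184422733665 z at pinch 69.59943981130272 n 28 tcp [ 484.32874985 -220.12238096  219.78842961] F [ 0.60337259  0.80316754 -0.3747693 ] 0.7736760819702692
```

Run:
```python
from mod import *
im=cap('wrist','w12');tilt('w12')
o=cv2.convertScaleAbs(im[60:460,120:460],alpha=1.5);cv2.imwrite('pics/w12b.png',cv2.resize(o,(510,600),interpolation=cv2.INTER_CUBIC))
```

```text
slope deg 3.040256447011374 z at pinch 69.67096910028654 n 28 tcp [ 484.36638861 -220.13249396  219.78846471] F [ 0.45973011  0.27871498 -0.10194955] 0.78727362286799
```

View pics/w12b.png

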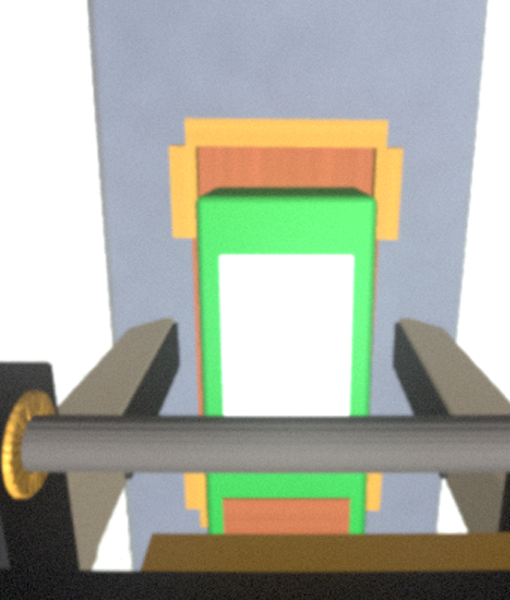

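Run:
```python
from mod import *
g=lambda x,y,z:pt('w12',120+x/1.5,60+y/1.5,z)
s=ctrl.observe();t=s['tool_pos'];a=s['tcp_rot'][2];X=-np.array([np.cos(a),np.sin(a)]);Y=np.array([np.sin(a),-np.cos(a)])
for n,p in [('front lip inner',g(286,148,36)),('front lip inner floor',g(286,148,30)),('module bottom front',g(286,188,30)),('mod top front',g(286,197,64)),('side lip end',g(183,239,36)),('side lip end R',g(390,240,36)),('rear lip start L',g(195,475,36)),('mod L,R',g(199,230,67)),('',g(374,230,67)),('lip inL',g(196,200,36)),('lip inR',g(376,200,36)),('outer L',g(171,200,36)),('outer R',g(402,200,36)),('strip edge',g(286,498,72))]:
    d=p[:2]-t[:2];print(n,p,'nest x',(d@X).round(1),'y',(d@Y).round(1))
```

```text
front lip inner [ 427.6 -190.7   36. ] nest x -63.9 y 1.8
front lip inner floor [ 427.8 -190.8   30. ] nest x -63.7 y 1.8
module bottom front [ 439.  -196.2   30. ] nest x -51.3 y 1.8
mod top front [ 437.4 -195.5   64. ] nest x -53.0 y 1.7
side lip end [ 438.6 -231.7   36. ] nest x -36.2 y -30.4
side lip end R [ 467.  -173.7   36. ] nest x -35.9 y 34.2
rear lip start L [ 515.5 -269.    36. ] nest x 49.3 y -30.4
mod L,R [ 435.  -218.7   67. ] nest x -45.1 y -20.2
 [ 454.2 -178.9   67. ] nest x -45.1 y 24.0
lip inL [ 429.6 -222.3   36. ] nest x -48.4 y -25.8
lip inR [ 453.6 -172.7   36. ] nest x -48.4 y 29.3
outer L [ 426.2 -229.2   36. ] nest x -48.4 y -33.5
outer R [ 457.1 -165.5   36. ] nest x -48.3 y 37.3
strip edge [ 512.4 -231.8   72. ] nest x 30.3 y 1.7
```

Request:
{"api": "servo_tool", "payload": {"steps": [[-1, 0, 0, 0, 0, 0, 0], [-1, 0, 0, 0, 0, 0, 0], [-1, 0, 0, 0, 0, 0, 0], [-1, 0, 0, 0, 0, 0, 0], [-1, 0, 0, 0, 0, 0, 0]], "newtons": 8}}

```text
time: 13.27
tool_pos: [484.4, -220.2, 220.0]
tcp_rot: [3.141, -0.003, 2.691]
force: [-0.2, -0.0, -0.0]
gripper_width: 0.494
grip_force: 8.7
```

Request:
{"api": "servo_tool", "payload": {"steps": [[-1, 0.2, 0, 0, 0, 0, 0], [-1, 0.2, 0, 0, 0, 0, 0], [-1, 0.2, 0, 0, 0, 0, 0], [-1, 0.2, 0, 0, 0, 0, 0], [-1, 0, 0, 0, 0, 0, 0], [0.4, 0, 0, 0, 0, 0, 0], [0.7, 0, 0, 0, 0, 0, 0], [0.7, 0, 0, 0, 0, 0, 0]]}}

```text
time: 13.93
tool_pos: [477.3, -216.7, 220.1]
tcp_rot: [3.141, -0.003, 2.691]
force: [-1.2, 0.1, -0.2]
gripper_width: 0.659
grip_force: 0.0
```

Run:
```python
from mod import *
im=cap('wrist','w13');tilt('w13')
# profile along the module's mid column: green mask start & lip start
h=cv2.cvtColor(im,cv2.COLOR_BGR2HSV);u=311
for v in range(130,205,1):
    print(v,h[v,u],pt('w13',u,v)[2],end=' | ')
```

```text
slope deg 0.13850828059948828 z at pinch 66.95655050623472 n 28 tcp [ 477.31371592 -216.72054296  220.10156193] F [-0.35963159 -0.43171726 -0.23872213] 0.704339149896728
130 [110  38 133] 30.3 | 131 [112  29 133] 30.4 | 132 [109  33 133] 30.2 | 133 [110  34 135] 30.3 | 134 [105  35 132] 30.2 | 135 [111  36 135] 30.3 | 136 [111  31 133] 30.5 | 137 [109  31 133] 30.6 | 138 [111  33 133] 30.7 | 139 [111  36 135] 30.6 | 140 [109  33 132] 30.8 | 141 [110  35 133] 30.7 | 142 [108  33 133] 30.8 | 143 [110  34 135] 30.5 | 144 [109  32 134] 30.5 | 145 [108  34 135] 30.3 | 146 [112  36 135] 30.1 | 147 [108  35 130] 30.4 | 148 [108  34 134] 30.4 | 149 [108  35 130] 30.6 | 150 [114  30 134] 30.1 | 151 [112  34 136] 30.0 | 152 [109  36 133] 30.1 | 153 [110  35 132] 30.2 | 154 [109  31 131] 30.6 | 155 [116  14 125] 30.9 | 156 [ 17  62 128] 32.0 | 157 [ 18 122 163] 36.0 | 158 [ 19 150 173] 36.2 | 159 [ 20 152 178] 36.4 | 160 [ 19 154 181] 36.3 | 161 [ 19 151 186] 36.2 | 162 [ 19 154 182] 36.2 | 163 [ 20 156 180] 36.4 | 164 [ 20 154 180] 36.6 | 165 [ 19 150 182] 36.8 | 166 [ 19 152 179] 37.0 | 167 [
[... 241 characters left out ...]
2 | 177 [ 10 141 156] 31.1 | 178 [ 10 141 152] 31.4 | 179 [ 10 141 152] 31.5 | 180 [ 12 132 135] 31.9 | 181 [ 21 110  95] 34.8 | 182 [ 50 111  71] 38.1 | 183 [ 62 105  68] 41.9 | 184 [ 59 102  70] 46.8 | 185 [58 98 73] 50.3 | 186 [ 57 109  75] 52.9 | 187 [ 58 106  72] 56.0 | 188 [ 59 107  76] 60.0 | 189 [ 61 112  80] 62.6 | 190 [ 62 122  90] 64.7 | 191 [ 62 146 110] 65.6 | 192 [ 64 145 134] 66.0 | 193 [ 64 152 143] 66.5 | 194 [ 64 156 150] 66.5 | 195 [ 64 154 161] 66.2 | 196 [ 65 153 165] 65.9 | 197 [ 64 152 168] 66.0 | 198 [ 65 149 169] 66.3 | 199 [ 65 150 167] 66.6 | 200 [ 65 154 167] 66.7 | 201 [ 65 153 170] 66.6 | 202 [ 65 149 169] 66.7 | 203 [ 65 149 170] 66.6 | 204 [ 65 153 168] 66.7 |
```

Request:
{"api": "servo_tool", "payload": {"steps": [[1, 0, 0, 0, 0, 0, 0], [1, 0, 0, -2, 0, 0, 0], [1, 0, 0, -4, 0, 0, 0], [1, 0, 0, -4, 0, 0, 0], [1, 0, 0, -4, 0, 0, 0], [1, 0, 0, -4, 0, 0, 0], [1, 0, 0, -4, 0, 0, 0], [1, 0, 0, -4, 0, 0, 0]]}}

```text
time: 14.65
tool_pos: [477.2, -216.9, 482.3]
tcp_rot: [3.141, -0.003, 2.691]
force: [1.0, -0.2, 0.3]
gripper_width: 1.004
grip_force: 0.0
```

Request:
{"api": "servo_tool", "payload": {"steps": [[1, 0, 0, -4, 0, 0, 0], [1, -3.5, 0, 0, 0, 0, 0], [1, -3.5, 0, 0, 0, 0, 0], [1, 0, 0, 0, 0, 0, 0], [1, 0, 0, 0, 0, 0, 0], [1, 0, 0, 0, 0, 0, 0]]}}

```text
time: 15.15
tool_pos: [540.5, -247.5, 519.1]
tcp_rot: [3.141, -0.005, 2.691]
force: [-0.6, -0.2, -0.9]
gripper_width: 1.004
grip_force: 0.0
```

```bash
cat > weld.py <<'E'
from h import *
N=np.array([485.,-218.8]);a=np.radians(-25.8);X=np.array([np.cos(a),np.sin(a)]);Y=np.array([-X[1],X[0]])
def W(x,y,z): return np.append(N+X*x+Y*y,z)
def nest(Q): Q=np.asarray(Q);return np.c_[(Q[...,:2]-N)@X,(Q[...,:2]-N)@Y,Q[...,2]]
def cloud(f,st=2):
    c=ld(f);v,u=np.mgrid[0:480:st,0:640:st];v=v.ravel();u=u.ravel();d=c['d'][v,u]
    n=cv2.undistortPoints(np.c_[u,v].astype(float).reshape(-1,1,2),c['K'],c['D'])[:,0]
    q=np.c_[n[:,0],-n[:,1],-np.ones(len(n)),1/np.maximum(d,1e-6)]*d[:,None]
    return nest((c['T']@q.T).T[d>0][:,:3])
E
python3 - <<'E'
from weld import *
im=cap('wrist','w14');s=ctrl.observe();print(s['tool_pos'],s['force'],'nest',nest([s['tool_pos']]))
L=cloud('w14',1)
for f,LL in(('wrist',L),('top',cloud('top1',1))):
    g=LL[(LL[:,2]>265)&(LL[:,2]<310)&(abs(LL[:,0]-110)<60)&(abs(LL[:,1])<45)]
    print(f,len(g),np.percentile(g,[2,50,98],axis=0).round(1) if len(g) else '')
m=L[(abs(L[:,0])<75)&(abs(L[:,1])<35)&(L[:,2]>60)&(L[:,2]<72)];print('module',np.percentile(m,[1,50,99],axis=0).round(1))
E
```

```text
[ 540.15226722 -247.42440299  519.55972257] [ 0.60735531  0.1577966  -0.01993148] nest [[ 62.11285184  -1.76710543 519.55972257]]
wrist 2418 [[ 93.3 -22.3 268.8]
 [ 99.1  -1.1 296.6]
 [108.8  19.6 299.8]]
top 290 [[ 94.4 -22.1 279.7]
 [102.8  -0.7 295.2]
 [117.1  20.2 300.8]]
module [[-60.2 -22.2  64.1]
 [ -4.6   0.7  66.7]
 [ 57.   22.7  68.8]]
```

Run:
```python
from weld import *
go(*W(106,-1,453.5),154.2)
```

```text
t 15.2 shift cm [-4.42  0.08  6.59] turn [ 0.02 -0.25 -0.04]
```

Request:
{"api": "servo_tool", "payload": {"steps": [[1, -2.2, 0.08, 0, 0, 0, 0], [1, -2.22, 0, 0, 0, 0, 0], [1, 0, 0, 0, 0, 0, 0], [1, 0, 0, 2.5, 0, 0, 0], [1, 0, 0, 2.5, 0, 0, 0], [1, 0, 0, 1.6, 0, 0, 0], [1, 0, 0, 0, 0, 0, 0], [0, 0, 0, 0, 0, 0, 0]], "newtons": 20}}

```text
time: 15.87
tool_pos: [580.1, -265.7, 453.9]
tcp_rot: [3.141, -0.004, 2.691]
force: [0.6, 1.1, 1.4]
gripper_width: 0.968
grip_force: 0.0
```

Request:
{"api": "servo_tool", "payload": {"steps": [[-1, 0, 0, 0, 0, 0, 0], [-1, 0, 0, 0, 0, 0, 0], [-1, 0, 0, 0, 0, 0, 0], [-1, 0, 0, 0, 0, 0, 0], [-1, 0, 0, 0, 0, 0, 0], [-1, 0, 0, 0, 0, 0, 0], [-1, 0, 0, 0, 0, 0, 0]]}}

```text
time: 16.45
tool_pos: [580.3, -267.4, 453.9]
tcp_rot: [-3.138, -0.002, 2.69]
force: [-1.2, -4.9, 0.4]
gripper_width: 0.475
grip_force: 3.0
```

Run:
```python
from weld import *
cap('wrist','w15');s=ctrl.observe();print(s['force'],s['gripper_width'],nest([s['tool_pos']])-[0,0,167.3])
L=cloud('w15',1)
g=L[(L[:,2]>265)&(L[:,2]<310)&(abs(L[:,0]-105)<30)&(abs(L[:,1])<21)]
print(len(g),np.percentile(g,[2,50,98],axis=0).round(1))
X2=g[:,[0,2]]
from scipy.optimize import least_squares
print(least_squares(lambda p:np.hypot(X2[:,0]-p[0],X2[:,1]-p[1])-13,[106,286],loss='soft_l1').x)
```

```text
[-1.64343233 -1.93741606  0.86585789] 0.4721878698506771 [[106.98048923  -2.52530159 286.57304966]]
5788 [[ 93.4 -20.2 284.8]
 [101.   -0.5 297. ]
 [115.4  19.7 299.8]]
[106.31835016 286.0478316 ]
```

Run:
```python
import numpy as np
t=np.linspace(1.551,0,25);x=110-190*np.cos(t);z=96+190*np.sin(t)
print(np.c_[-np.diff(x)/10,-np.diff(z)/10].round(2).tolist())
```

```text
[[1.23, 0.06], [1.22, 0.14], [1.21, 0.22], [1.19, 0.3], [1.17, 0.38], [1.14, 0.45], [1.11, 0.52], [1.07, 0.59], [1.03, 0.66], [0.99, 0.73], [0.94, 0.79], [0.89, 0.85], [0.83, 0.9], [0.77, 0.96], [0.71, 1.0], [0.64, 1.05], [0.57, 1.09], [0.5, 1.12], [0.43, 1.15], [0.35, 1.18], [0.28, 1.2], [0.2, 1.21], [0.12, 1.22], [0.04, 1.23]]
```

Request:
{"api": "servo_tool", "payload": {"steps": [[-1, 1.23, 0, 0.06, 0, 0, 0], [-1, 1.22, 0, 0.14, 0, 0, 0], [-1, 1.21, 0, 0.22, 0, 0, 0], [-1, 1.19, 0, 0.3, 0, 0, 0], [-1, 1.17, 0, 0.38, 0, 0, 0], [-1, 1.14, 0, 0.45, 0, 0, 0], [-1, 1.11, 0, 0.52, 0, 0, 0], [-1, 1.07, 0, 0.59, 0, 0, 0]]}}

```text
time: 17.17
tool_pos: [496.8, -226.7, 429.4]
tcp_rot: [-3.141, 0.004, 2.689]
force: [-0.1, -1.9, 5.0]
gripper_width: 0.471
grip_force: 20.0
```

Run:
```python
from weld import *
cap('wrist','w16');s=ctrl.observe();p=nest([s['tool_pos']])[0]-[0,0,167.3];print(s['force'],s['gripper_width'],p,np.arctan2(p[2]-96,110-p[0]),np.hypot(p[2]-96,110-p[0]),s['tcp_rot'])
```

```text
[-1.17904553 -2.4051885   2.10554895] 0.47092986189626057 [ 12.11367391  -1.96421667 260.6183267 ] 1.0343377166606766 191.52265223837222 [-3.14091557e+00 -8.61309510e-04  2.68871686e+00]
```

Following the arc well; continue.

Request:
{"api": "servo_tool", "payload": {"steps": [[-1, 1.03, 0, 0.66, 0, 0, 0], [-1, 0.99, 0, 0.73, 0, 0, 0], [-1, 0.94, 0, 0.79, 0, 0, 0], [-1, 0.89, 0, 0.85, 0, 0, 0], [-1, 0.83, 0, 0.9, 0, 0, 0], [-1, 0.77, 0, 0.96, 0, 0, 0], [-1, 0.71, 0, 1.0, 0, 0, 0], [-1, 0.64, 0, 1.05, 0, 0, 0]]}}

```text
time: 17.88
tool_pos: [434.6, -196.0, 358.6]
tcp_rot: [3.142, -0.004, 2.689]
force: [-3.1, -1.5, 5.0]
gripper_width: 0.468
grip_force: 20.0
```

Request:
{"api": "servo_tool", "payload": {"steps": [[-1, 0.57, 0, 1.09, 0, 0, 0], [-1, 0.5, 0, 1.12, 0, 0, 0], [-1, 0.43, 0, 1.15, 0, 0, 0], [-1, 0.35, 0, 1.18, 0, 0, 0], [-1, 0.28, 0, 1.2, 0, 0, 0], [-1, 0.2, 0, 1.21, 0, 0, 0], [-1, 0, 0, 0, 0, 0, 0], [-1, 0, 0, 0, 0, 0, 0]]}}

```text
time: 18.55
tool_pos: [413.0, -185.3, 287.9]
tcp_rot: [-3.142, -0.009, 2.689]
force: [-5.0, -1.6, -3.1]
gripper_width: 0.471
grip_force: 20.0
```

Run:
```python
from weld import *
s=ctrl.observe();p=nest([s['tool_pos']])[0]-[0,0,167.3];print(s['force'],s['gripper_width'],p,np.arctan2(p[2]-96,110-p[0]),np.hypot(p[2]-96,110-p[0]),s['tcp_rot'])
```

```text
[-5.03695043 -1.61294033 -3.08009437] 0.4708812401308144 [-79.3676112   -1.15797833 120.55502005] 0.12894903042752695 190.95298159938417 [-3.14151709 -0.00896036  2.689262  ]
```

Request:
{"api": "servo_tool", "payload": {"steps": [[-1, 0, 0, 0.9, 0, 0, 0], [-1, 0, 0, 0.8, 0, 0, 0], [-1, 0, 0, 0.7, 0, 0, 0], [-1, 0, 0, 0.4, 0, 0, 0], [-1, 0, 0, 0.3, 0, 0, 0], [-1, 0, 0, 0, 0, 0, 0], [-1, 0, 0, 0, 0, 0, 0], [-1, 0, 0, 0, 0, 0, 0]]}}

```text
time: 19.22
tool_pos: [412.3, -184.9, 257.5]
tcp_rot: [3.142, -0.01, 2.69]
force: [-6.4, 0.2, -1.2]
gripper_width: 0.47
grip_force: 20.0
```

Run:
```python
from weld import *
cap('wrist','w17');s=ctrl.observe();p=nest([s['tool_pos']])[0]-[0,0,167.3];print(s['time'],s['force'],s['gripper_width'],p,np.arctan2(p[2]-96,110-p[0]),np.hypot(p[2]-96,110-p[0]),s['tcp_rot'])
L=cloud('w17',1);g=L[(abs(L[:,0]+80)<25)&(abs(L[:,1])<20)&(L[:,2]>85)&(L[:,2]<140)];print(len(g),np.percentile(g,[2,50,98],axis=0))
g=L[(L[:,0]>-60)&(L[:,0]<110)&(abs(L[:,1])<12)&(L[:,2]>80)&(L[:,2]<140)];print(len(g),np.percentile(g,[2,50,98],axis=0) if len(g) else '')
```

```text
19.2667 [-6.526403   -0.44858877 -1.37619383] 0.4706036925023432 [-80.22983108  -1.18425673  90.18491037] -0.030559241481620494 190.31869035862996 [ 3.14154344 -0.01008453  2.68947087]
5296 [[-9.32393973e+01 -1.91621533e+01  9.83885942e+01]
 [-8.74112789e+01 -1.13353517e-01  1.09903722e+02]
 [-5.55138091e+01  1.91116209e+01  1.13382923e+02]]
2253 [[-56.53956303 -11.37689507 105.08230486]
 [-49.04614013   0.18316226 108.87798368]
 [-38.66654019  11.41812134 110.21159793]]
```

Run:
```python
from weld import *
from scipy.optimize import least_squares
for f in('w16','w17'):
    L=cloud(f,1);c0=[-80,97] if f=='w17' else [12,260]
    g=L[(abs(L[:,0]-c0[0])<20)&(abs(L[:,1])<20)&(abs(L[:,2]-c0[1]-5)<16)]
    X2=g[:,[0,2]];print(f,len(g),least_squares(lambda p:np.hypot(X2[:,0]-p[0],X2[:,1]-p[1])-13,c0,loss='soft_l1').x)
L=cloud('w17',1)
for x in range(-70,-20,5):
    s=L[(abs(L[:,0]-x)<2.5)&(abs(L[:,1])<5)&(L[:,2]>70)];print(x,len(s),np.median(s[:,2]).round(1) if len(s) else '')
```

```text
w16 4833 [ 19.32952774 263.30287765]
w17 5042 [-80.16440127  99.74604723]
-70 0 
-65 0 
-60 2 108.0
-55 329 107.8
-50 243 109.3
-45 220 109.3
-40 183 109.1
-35 0 
-30 0 
-25 0
```

Request:
{"api": "servo_tool", "payload": {"steps": [[-1, 0, 0, 0, 0, 0, 0], [-1, 0, 0, 0, 0, 0, 0], [-1, 0, 0, 0, 0, 0, 0], [-1, 0, 0, 0.3, 0, 0, 0], [-1, 0, 0, 0.4, 0, 0, 0], [-1, 0, 0, 0.4, 0, 0, 0], [-1, 0, 0, 0, 0, 0, 0], [-1, 0, 0, 0, 0, 0, 0]], "newtons": 55}}

```text
time: 19.93
tool_pos: [412.3, -185.2, 251.3]
tcp_rot: [3.14, -0.006, 2.689]
force: [-13.7, 4.0, 43.5]
gripper_width: 0.47
grip_force: 55.0
```

```bash
cat >> weld.py <<'E'
from scipy.optimize import least_squares
def grip(f,c0=(-80,97)):
    cap('wrist',f);s=ctrl.observe();p=nest([s['tool_pos']])[0]-[0,0,167.3]
    L=cloud(f,1);g=L[(abs(L[:,0]-c0[0])<20)&(abs(L[:,1])<20)&(abs(L[:,2]-c0[1]-5)<16)];X2=g[:,[0,2]]
    print(round(s['time'],2),'F',s['force'].round(1),'pinch',p.round(1),'gripc',least_squares(lambda p:np.hypot(X2[:,0]-p[0],X2[:,1]-p[1])-13,c0,loss='soft_l1').x.round(2),len(g),s['grip_force'])
E
python3 -c "
from weld import *
grip('w18')"
```

```text
19.98 F [-14.2   3.6  43.1] pinch [-80.1  -1.4  84. ] gripc [-80.21  95.87] 5114 54.9966698884964
```

Request:
{"api": "servo_tool", "payload": {"steps": [[-1, 0, 0, -0.2, 0, 0, 0], [-1, 0, 0, 0, 0, 0, 0], [-1, 0, 0, 0, 0, 0, 0], [-1, 0, 0, 0, 0, 0, 0], [-1, 0, 0, 0, 0, 0, 0], [-1, 0, 0, 0, 0, 0, 0], [-1, 0, 0, 0, 0, 0, 0], [-1, 0, 0, 0, 0, 0, 0]]}}

```text
time: 20.65
tool_pos: [412.4, -185.2, 251.6]
tcp_rot: [3.141, -0.007, 2.69]
force: [-10.7, 1.4, 26.0]
gripper_width: 0.471
grip_force: 55.0
```

Request:
{"api": "servo_tool", "payload": {"steps": [[-1, 0, 0, 0, 0, 0, 0], [-1, 0, 0, 0, 0, 0, 0], [-1, 0, 0, 0, 0, 0, 0], [-1, 0, 0, 0, 0, 0, 0], [-1, 0, 0, 0, 0, 0, 0], [-1, 0, 0, 0, 0, 0, 0], [-1, 0, 0, 0, 0, 0, 0], [-1, 0, 0, 0, 0, 0, 0]]}}

```text
time: 21.32
tool_pos: [412.5, -185.2, 251.6]
tcp_rot: [3.141, -0.007, 2.689]
force: [-10.7, 1.6, 25.5]
gripper_width: 0.472
grip_force: 55.0
```

```bash
python3 -c "
from weld import *
grip('w19')
t=np.linspace(0,1.56,25);x=110-190*np.cos(t);z=96+190*np.sin(t)
print(np.c_[-np.diff(x)/10,-np.diff(z)/10].round(2).tolist())"
```

```text
21.37 F [-10.7   1.5  25.7] pinch [-80.   -1.3  84.2] gripc [-80.14  96.05] 5113 54.990209341049194
[[-0.04, -1.23], [-0.12, -1.23], [-0.2, -1.22], [-0.28, -1.2], [-0.36, -1.18], [-0.43, -1.16], [-0.51, -1.13], [-0.58, -1.09], [-0.65, -1.05], [-0.71, -1.01], [-0.78, -0.96], [-0.84, -0.91], [-0.9, -0.85], [-0.95, -0.79], [-1.0, -0.73], [-1.04, -0.66], [-1.08, -0.59], [-1.12, -0.52], [-1.15, -0.44], [-1.18, -0.37], [-1.2, -0.29], [-1.22, -0.21], [-1.23, -0.13], [-1.23, -0.05]]
```

Request:
{"api": "servo_tool", "payload": {"steps": [[-1, -0.04, 0, -1.23, 0, 0, 0], [-1, -0.12, 0, -1.23, 0, 0, 0], [-1, -0.2, 0, -1.22, 0, 0, 0], [-1, -0.28, 0, -1.2, 0, 0, 0], [-1, -0.36, 0, -1.18, 0, 0, 0], [-1, -0.43, 0, -1.16, 0, 0, 0], [-1, -0.51, 0, -1.13, 0, 0, 0], [-1, -0.58, 0, -1.09, 0, 0, 0]], "newtons": 35}}

```text
time: 22.03
tool_pos: [436.4, -196.8, 343.4]
tcp_rot: [-3.141, -0.006, 2.69]
force: [-0.7, -3.3, -5.9]
gripper_width: 0.468
grip_force: 35.0
```

Request:
{"api": "servo_tool", "payload": {"steps": [[-1, -0.65, 0, -1.05, 0, 0, 0], [-1, -0.71, 0, -1.01, 0, 0, 0], [-1, -0.78, 0, -0.96, 0, 0, 0], [-1, -0.84, 0, -0.91, 0, 0, 0], [-1, -0.9, 0, -0.85, 0, 0, 0], [-1, -0.95, 0, -0.79, 0, 0, 0], [-1, -1.0, 0, -0.73, 0, 0, 0], [-1, -1.04, 0, -0.66, 0, 0, 0]]}}

```text
time: 22.7
tool_pos: [497.9, -227.0, 412.1]
tcp_rot: [-3.14, -0.009, 2.69]
force: [-3.3, -1.8, -5.6]
gripper_width: 0.469
grip_force: 35.0
```

```bash
python3 -c "
from weld import *
t=1.04;grip('w20',(110-190*np.cos(t),96+190*np.sin(t)))"
```

```text
22.75 F [-5.4 -1.8  1.9] pinch [ 17.   -1.8 246.3] gripc [  5.92 255.29] 5771 34.99079883098602
```

Request:
{"api": "servo_tool", "payload": {"steps": [[-1, -1.08, 0, -0.62, 0, 0, 0], [-1, -1.12, 0, -0.55, 0, 0, 0], [-1, -1.15, 0, -0.48, 0, 0, 0], [-1, -1.18, 0, -0.42, 0, 0, 0], [-1, -1.2, 0, -0.35, 0, 0, 0], [-1, -1.22, 0, -0.28, 0, 0, 0], [-1, -1.23, 0, -0.18, 0, 0, 0], [-1, -1.23, 0, -0.08, 0, 0, 0]]}}

```text
time: 23.42
tool_pos: [582.4, -268.6, 440.1]
tcp_rot: [-3.139, -0.01, 2.69]
force: [-5.2, -2.3, -5.6]
gripper_width: 0.469
grip_force: 35.0
```

```bash
python3 -c "
from weld import *
t=1.5;grip('w21',(110-190*np.cos(t),96+190*np.sin(t)))"
```

```text
23.47 F [-1.3 -4.3 -3.4] pinch [111.2  -2.4 272.9] gripc [ 95.43 285.61] 6853 34.99857723712921
```

Request:
{"api": "servo_tool", "payload": {"steps": [[-1, -0.8, 0, 0, 0, 0, 0], [-1, -0.7, 0, 0, 0, 0, 0], [-1, 0, 0, 0, 0, 0, 0], [-1, 0, 0, 0, 0, 0, 0]]}}

```text
time: 23.8
tool_pos: [596.2, -275.4, 440.1]
tcp_rot: [-3.138, -0.006, 2.689]
force: [-2.8, -4.9, -7.6]
gripper_width: 0.467
grip_force: 35.0
```

```bash
python3 -c "
from weld import *
t=1.55;grip('w22',(110-190*np.cos(t),96+190*np.sin(t)))"
```

```text
23.85 F [-2.7 -4.4 -7.6] pinch [124.7  -2.6 272.8] gripc [110.9  286.13] 6850 34.997652769088745
```

Request:
{"api": "servo_tool", "payload": {"steps": [[0.2, 0, 0, 0, 0, 0, 0], [0.6, 0, 0, 0, 0, 0, 0], [1, 0, 0, 0, 0, 0, 0], [1, 0, 0, 0, 0, 0, 0], [1, 0, 0, 0, 0, 0, 0], [1, 0, 0, -3, 0, 0, 0], [1, 0, 0, -3, 0, 0, 0], [1, 0, 0, -2, 0, 0, 0]]}}

```text
time: 24.52
tool_pos: [597.8, -273.8, 525.1]
tcp_rot: [3.14, 0.002, 2.692]
force: [0.0, -0.7, 1.0]
gripper_width: 0.974
grip_force: 0.0
```

Request:
{"api": "servo_tool", "payload": {"steps": [[1, 0, 0, 0, 0, 0, 0], [1, 3, 0, 0, 0, 0, 0], [1, 3, 0, 0, 0, 0, 0], [1, 0, 0, 0, 0, 0, 0], [1, 0, 0, 0, 0, 0, 0]]}}

```text
time: 24.93
tool_pos: [542.6, -247.3, 522.0]
tcp_rot: [3.14, -0.003, 2.691]
force: [-0.6, -0.8, 0.7]
gripper_width: 1.0
grip_force: 0.0
```

Run:
```python
from weld import *
grip('w23',(110,286));L=cloud('w23',1)
m=L[(abs(L[:,0])<75)&(abs(L[:,1])<35)&(L[:,2]>60)&(L[:,2]<72)];print('module',np.percentile(m,[1,50,99],axis=0).round(1))
m=m[abs(m[:,1])<15];print(np.polyfit(m[:,0],m[:,2],1))
import box
l=.17;G=box.P(110*np.sin(l)-.3,-1.2,0);print(G)
go(*G[:2],460,204.4);go(*G[:2],460,204.4,True)
```

```text
24.98 F [-0.4 -0.1 -0.3] pinch [ 65.4  -0.5 354.9] gripc [111.02 286.16] 2049 0.0
module [[-59.9 -22.   64.6]
 [ -4.1  -0.   66.7]
 [ 56.5  22.9  68.8]]
[7.65758904e-04 6.68704325e+01]
[546.70123895 353.85562189   0.        ]
t 25.0 shift cm [25.88 54.29  6.32] turn [  0.1   -0.06 -50.19]
t 25.0 shift cm [-25.13  54.65   6.22] turn [  0.1   -0.06 -50.19]
```

Request:
{"api": "servo_tool", "payload": {"steps": [[1, 1.62, 3.39, 0, 0, 0, 0], [1, 1.62, 3.39, 0, 0, 0, 0], [1, 1.62, 3.39, 0, 0, 0, 0], [1, 1.62, 3.39, 0, 0, 0, 0], [1, 1.62, 3.39, 0, 0, 0, 0], [1, 1.62, 3.39, 0, 0, 0, 0], [1, 1.62, 3.39, 0, 0, 0, 0], [1, 1.62, 3.39, 0, 0, 0, 0]]}}

```text
time: 25.65
tool_pos: [546.2, 54.7, 522.5]
tcp_rot: [3.14, -0.001, 2.691]
force: [1.4, -0.2, 0.1]
gripper_width: 1.001
grip_force: 0.0
```

Request:
{"api": "servo_tool", "payload": {"steps": [[1, 1.62, 3.39, 0, 0, 0, 0], [1, 1.62, 3.39, 0, 0, 0, 0], [1, 1.62, 3.39, 0, 0, 0, 0], [1, 1.62, 3.39, 0, 0, 0, 0], [1, 1.62, 3.39, 0, 0, 0, 0], [1, 1.62, 3.39, 0, 0, 0, 0], [1, 1.62, 3.39, 0, 0, 0, 0], [1, 1.62, 3.39, 0, 0, 0, 0]]}}

```text
time: 26.32
tool_pos: [547.3, 355.8, 522.6]
tcp_rot: [3.14, -0.002, 2.691]
force: [1.2, 1.0, -0.3]
gripper_width: 0.998
grip_force: 0.0
```

Request:
{"api": "servo_tool", "payload": {"steps": [[1, 0, 0, 0.8, 0, 0, -7.1], [1, 0, 0, 0.8, 0, 0, -7.1], [1, 0, 0, 0.8, 0, 0, -7.1], [1, 0, 0, 0.8, 0, 0, -7.1], [1, 0, 0, 0.8, 0, 0, -7.1], [1, 0, 0, 0.8, 0, 0, -7.1], [1, 0, 0, 0.8, 0, 0, -7.1], [1, 0, 0, 0.5, 0, 0, -0.5]]}}

```text
time: 26.98
tool_pos: [547.6, 353.6, 460.3]
tcp_rot: [3.138, -0.002, -2.714]
force: [-0.1, 0.6, 1.0]
gripper_width: 1.002
grip_force: 0.0
```

Request:
{"api": "servo_tool", "payload": {"steps": [[1, 0, 0, 0, 0, 0, 0], [1, 0, 0, 0, 0, 0, 0], [1, 0, 0, 0, 0, 0, 0]]}}

```text
time: 27.23
tool_pos: [546.8, 353.6, 462.3]
tcp_rot: [3.139, -0.0, -2.718]
force: [-0.1, 0.1, 0.6]
gripper_width: 1.001
grip_force: 0.0
```

Run:
```python
from box import *
im=cap('wrist','w24')
lev=[px('w24',P(-5.9+z*np.tan(.165),y,82+z)) for z in np.arange(25,85,2) for y in(-4,-2,0,2)]
poi=[px('w24',P(-6+z*np.tan(.165),y,82+z)) for z in np.arange(18,50,2) for y in(38,41,44)]
a=px('w24',P(18,0,192)).astype(int);b=px('w24',P(9.5,43,140)).astype(int);print(a,b)
report('w24',lev,poi,(a[0]-45,a[1]-35,90,70),(b[0]-20,b[1]-20,40,40))
go(*P(18.2,-1.2,167.3+190.5),204.4)
```

```text
[310 240] [360 214]
lever (np.float64(0.161), np.int64(120), np.float64(-5.51)) pointer (np.float64(0.164), np.int64(48), np.float64(-6.28))
red 1553 [ 18.1 108.7] lean 0.168
end 69 [ 9.5 57.6] lean 0.168
t 27.3 shift cm [-1.000e-02  0.000e+00  1.047e+01] turn [ 0.16  0.   -0.11]
```

Request:
{"api": "servo_tool", "payload": {"steps": [[1, 0, 0, 3.5, 0, 0, 0], [1, 0, 0, 3.5, 0, 0, 0], [1, 0, 0, 2.5, 0, 0, 0], [1, 0, 0, 1.0, 0, 0, 0], [1, 0, 0, 0, 0, 0, 0], [0, 0, 0, 0, 0, 0, 0], [-1, 0, 0, 0, 0, 0, 0], [-1, 0, 0, 0, 0, 0, 0]], "newtons": 30}}

```text
time: 27.95
tool_pos: [546.7, 353.9, 359.3]
tcp_rot: [3.138, 0.003, -2.716]
force: [0.2, -0.0, 0.7]
gripper_width: 0.837
grip_force: 0.0
```

Request:
{"api": "servo_tool", "payload": {"steps": [[-1, 0, 0, 0, 0, 0, 0], [-1, 0, 0, 0, 0, 0, 0], [-1, 0, 0, 0, 0, 0, 0], [-1, 0, 0, 0, 0, 0, 0], [-1, 0, 0, 0, 0, 0, 0]]}}

```text
time: 28.37
tool_pos: [546.2, 353.2, 357.0]
tcp_rot: [3.14, -0.001, -2.716]
force: [3.4, -6.2, 2.0]
gripper_width: 0.474
grip_force: 4.3
```

Run:
```python
from h import *
l=np.linspace(.168,-.8,13);print((np.c_[-np.diff(np.sin(l)),-np.diff(np.cos(l))]*11).round(2).tolist(),ctrl.observe()['gripper_width'],ctrl.observe()['force'])
```

```text
[[0.88, -0.11], [0.89, -0.04], [0.89, 0.03], [0.88, 0.1], [0.87, 0.17], [0.85, 0.24], [0.83, 0.31], [0.8, 0.38], [0.77, 0.44], [0.73, 0.5], [0.69, 0.56], [0.64, 0.61]] 0.4739567133239845 [ 3.4015481  -6.17296538  2.02835271]
```

Request:
{"api": "servo_tool", "payload": {"steps": [[-1, 0, 0, 0, 0, 0, 0], [-1, 0.88, 0, -0.11, 0, 0, 0], [-1, 0.89, 0, -0.04, 0, 0, 0], [-1, 0.89, 0, 0.03, 0, 0, 0], [-1, 0.88, 0, 0.1, 0, 0, 0], [-1, 0.87, 0, 0.17, 0, 0, 0], [-1, 0.85, 0, 0.24, 0, 0, 0], [-1, 0.83, 0, 0.31, 0, 0, 0]]}}

```text
time: 29.03
tool_pos: [492.5, 328.5, 352.2]
tcp_rot: [3.139, 0.008, -2.717]
force: [2.8, -0.4, 5.5]
gripper_width: 0.469
grip_force: 30.0
```

Request:
{"api": "servo_tool", "payload": {"steps": [[-1, 0.8, 0, 0.38, 0, 0, 0], [-1, 0.77, 0, 0.44, 0, 0, 0], [-1, 0.73, 0, 0.5, 0, 0, 0], [-1, 0.69, 0, 0.56, 0, 0, 0], [-1, 0.64, 0, 0.61, 0, 0, 0], [-1, 0.5, 0, 0.45, 0, 0, 0], [-1, 0, 0, 0, 0, 0, 0], [-1, 0, 0, 0, 0, 0, 0]]}}

```text
time: 29.7
tool_pos: [452.8, 310.8, 321.1]
tcp_rot: [3.14, -0.003, -2.716]
force: [-2.9, -3.3, 5.8]
gripper_width: 0.474
grip_force: 30.0
```

Run:
```python
from box import *
cap('wrist','w25');s=ctrl.observe();d=s['tool_pos'][:2]-c;print(s['force'],d@A,d@B,s['tool_pos'][2]-249.3)
h=cv2.cvtColor(cv2.imread('pics/w25.png'),cv2.COLOR_BGR2HSV)
v,u=np.nonzero(cv2.inRange(h[200:350,240:385],(0,180,80),(6,255,255)));Q=np.array([pt('w25',a+240,b+200) for a,b in zip(u[::3],v[::3])]);Q=Q[Q[:,2]>120]
Xc=np.c_[(Q[:,:2]-c)@A,Q[:,2]-82];q=least_squares(lambda p:np.hypot(Xc[:,0]-p[0],Xc[:,1]-p[1])-13,[-75,78],loss='soft_l1').x;print(q,np.hypot(*q),np.arctan2(q[0]+.3,q[1]))
```

```text
[-3.55023918 -3.43057985  5.80088223] -84.92351958033419 -1.7299194890657665 71.77339417495119
[-75.45673051  79.83266793] 109.84977490879515 -0.7552379100337527
```

Request:
{"api": "servo_tool", "payload": {"steps": [[-1, 0, 0, 0, 0, 0, 0], [-1, 0, 0, 0, 0, 0, 0], [-1, 0.4, 0, 0.4, 0, 0, 0], [-1, 0.4, 0, 0.4, 0, 0, 0], [-1, 0.3, 0, 0.3, 0, 0, 0], [-1, 0, 0, 0, 0, 0, 0], [-1, 0, 0, 0, 0, 0, 0]], "newtons": 50}}

```text
time: 30.33
tool_pos: [447.1, 308.0, 317.1]
tcp_rot: [3.139, 0.017, -2.717]
force: [0.1, -3.4, 32.4]
gripper_width: 0.468
grip_force: 50.0
```

```bash
cat >> box.py <<'E'
def red(f,b=(240,200,145,150)):
    cap('wrist',f);s=ctrl.observe();d=s['tool_pos'][:2]-c;print(s['time'],s['force'],d@A,d@B,s['tool_pos'][2]-249.3)
    h=cv2.cvtColor(cv2.imread(f'pics/{f}.png'),cv2.COLOR_BGR2HSV);x,y,w,hh=b
    v,u=np.nonzero(cv2.inRange(h[y:y+hh,x:x+w],(0,180,80),(6,255,255)));Q=np.array([pt(f,a+x,bb+y) for a,bb in zip(u[::3],v[::3])]);Q=Q[Q[:,2]>120]
    Xc=np.c_[(Q[:,:2]-c)@A,Q[:,2]-82];q=least_squares(lambda p:np.hypot(Xc[:,0]-p[0],Xc[:,1]-p[1])-13,[-75,78],loss='soft_l1').x;print(len(Q),q,np.hypot(*q),np.arctan2(q[0]+.3,q[1]))
E
python3 -c "
from box import *
red('w26')"
```

```text
30.3833 [-0.12165765 -4.64390888 32.88163759] -91.3376495390575 -1.8787936536329124 67.77010915338298
901 [-78.62906284  76.61514909] 109.78347140279458 -0.7964592015735134
```

Request:
{"api": "servo_tool", "payload": {"steps": [[0.2, 0, 0, 0, 0, 0, 0], [0.6, 0, 0, 0, 0, 0, 0], [1, 0, 0, 0, 0, 0, 0], [1, 0, 0, 0, 0, 0, 0], [1, 0, 0, 0, 0, 0, 0], [1, 0, 0, -3, 0, 0, 0], [1, 0, 0, -4, 0, 0, 0], [1, 0, 0, -4, 0, 0, 0]]}}

```text
time: 31.05
tool_pos: [442.9, 306.5, 419.3]
tcp_rot: [3.14, -0.006, -2.716]
force: [0.6, 0.0, 0.6]
gripper_width: 0.98
grip_force: 0.0
```

Request:
{"api": "servo_tool", "payload": {"steps": [[1, 0, 0, -3, 0, 0, 0], [1, 0, 0, 0, 0, 0, 0], [1, 0, 0, 0, 0, 0, 0], [1, 0, 0, 0, 0, 0, 0]]}}

```text
time: 31.38
tool_pos: [442.9, 306.3, 448.4]
tcp_rot: [3.14, -0.004, -2.716]
force: [-0.2, -0.2, -0.5]
gripper_width: 1.0
grip_force: 0.0
```

Run:
```python
from box import *
red('w27',(250,120,130,220))
for n in('top','scene'): cap(n,n+'2')
import weld
L=weld.cloud('top2',1)
m=L[(abs(L[:,0])<75)&(abs(L[:,1])<35)&(L[:,2]>60)&(L[:,2]<72)];print('module',np.percentile(m,[1,50,99],axis=0).round(1))
g=L[(L[:,2]>265)&(L[:,2]<310)&(abs(L[:,0]-110)<60)&(abs(L[:,1])<45)];print('wgrip',np.percentile(g,[2,50,98],axis=0).round(1))
a,b=cv2.imread('pics/top1.png'),cv2.imread('pics/top2.png')
for n,(x,y,w,h) in dict(bottle=(225,170,35,45),carton=(285,145,80,65),jar=(500,245,45,40)).items(): print(n,cv2.absdiff(a,b)[y:y+h,x:x+w].mean())
print('pointer',lean('w27',[px('w27',P(-6+z*np.tan(.165),y,82+z)) for z in np.arange(18,50,2) for y in(38,41,44)]))
```

```text
31.4333 [0.92470165 0.33276237 0.38717839] -95.85779686159262 -1.802321695111113 198.49094759216416
428 [-78.70979376  76.75182559] 109.93668343752707 -0.7960831838356018
module [[-60.4 -21.9  60.6]
 [ -3.    0.8  65.4]
 [ 56.8  22.7  70.6]]
wgrip [[ 98.7 -22.5 283. ]
 [107.6  -1.1 294.8]
 [122.3  20.2 300.8]]
bottle 8.537142857142857
carton 7.741217948717948
jar 9.481481481481481
pointer (np.float64(0.167), np.int64(48), np.float64(-5.99))
```

```bash
python3 -c "
from plant import ctrl
print(ctrl.close_job())"
```

```text
the job is handed in; nothing more can be done
None
```

I made the weld in the order asked and handed the job in at about 31.5 s: the module lies flat in the nest, the weld arm is upright, the lever is back at idle, and the pointer, carton, bottle and jar were not touched.

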